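# Slide a glued ruin under the shelf press and lock the hold-down rod

### The arm

A 7-joint arm with a two-finger parallel gripper is mounted at the origin on the work surface. World frame = base frame: x ahead of the robot, y to its left, z up, the work surface at z = 0. Lengths are in m, angles in rad, forces in N, time in s.
With the tool pointing down it reaches from about 0.425 to 0.95 m from the base axis. Payload 4.7 kg.
Tool frame: the origin (TCP) lies on the mounting face of the last link; the fingertips stand 173 mm ahead of it and the grasp point (between the pads) lies 155 mm ahead of it (bot.grip_depth is the distance from the TCP to the grasp point, in m); y points along the fingers, x is the direction in which the jaws open and shut, and the axes are right-handed (so a half turn about y gives the same grasp; the last joint's range is limited). The gripper opens to 85 mm and grips with 20 to 120 N. Pads are 22 mm wide; open, the fingers measure 114 mm over their backs; the gripper's body (76 mm by 85 mm) begins 54 mm behind the grasp point. The pads swing forward as they close: fully open they stand 13 mm farther back than shut.
Start: joints at [1.169, 0.469, -0.049, 1.532, 0.024, 1.141, -0.082], TCP at [0.246, -0.629, 0.405] pointing down, gripper open.
Joint ranges: [-2.59, 2.59], [-0.33, 1.99], [-1.39, 1.29], [0.1, 2.45], [-1.04, 4.18], [0.21, 1.99], [-2.66, 2.66]. Speed limits (rad/s): [2.57, 2.57, 3.14, 3.14, 3.14, 3.14, 3.14].

### API

Orientations are given as a unit quaternion [w, x, y, z].
In Python, from rig import bot gives the robot as it stands. The module is installed in compiled form; this text tells all that it offers.
- The arm moves only by the shell command python3 -m handwheel 'ROWS' [OPENING] [FORCE]. ROWS is JSON, a list of rows, each an object with "linear": the shift along the world's x, y, z in m, a list of three; "rot": the turn, a rotation vector about the world's x, y, z in rad, a list of three. A call has 1 to 8 rows; each row is the pose to reach, as a shift and turn from the pose measured when the call began; what a row does not reach only later rows make up. A row lasts 1/10 s, in which the tool goes at most 50 mm and 8.59 degrees, less where a joint would pass 70% of its speed; a pose out of reach is approached as far as the arm can. A call with a gripper value outside its range is refused whole. OPENING is the opening, from 0 (shut) to 1 (fully open), set as the call begins (- or left out, the last holds). The fingers move at their own pace and stop on an object; FORCE is the grip in N (left out, the last holds). Time passes only in rows, so rows that repeat a pose let the fingers close. It gives the time, the measured TCP pose, the force and the opening at its end, in the units of the state.
- bot.sense(): the state, without advancing time (a new reading comes with each control period).
- bot.camera(name): name is "side" or "top"; returns a dict with "frame" (480x640x3 uint8, blue, green, red), "range_z" (480x640 float32, m along the optical axis (not along the pixel's ray), 0 where there is no reading), "fx", "fy", "cx", "cy" (pixels), "k1" (the pictures are not rectified: a ray, as slopes to the right and down, at radius r is drawn at 1 + k1 r^2 times it, then the intrinsics apply), "extrinsics" (4x4, takes a point from camera to world coordinates). Camera axes: x right, y up, looking along -z (the intrinsics and any distortion apply to the point x, -y, -z); pixel columns grow to the right and rows downward; lengths in m; the calibration is good to about 2 mm. A picture is of the moment at which its call begins.
- bot.hand_in(): hands the job in, once; it reports no verdict.
The state is a dict: "time_s": time; "joint_positions": joint angles; "joint_vel": joint speeds; "effort": joint torques, N m; "tool_pos": TCP position; "tcp_rot": TCP orientation; "contact_force": force on the tool from outside, world axes, zero at the start; "ft_torque": the same for the moment, N m; "grip_width": finger opening in m.
Only numpy, scipy, OpenCV 4.12 (cv2) and the standard library are available. Lean on these libraries where they do the work, as an engineer would, in place of code of your own. Each camera call takes 0.05 s, during which the arm holds its last target.

### The job

Slide the low plywood sled with the grey ruined wall lying on it under the raised plywood shelf, straight and centred between the shelf's two supports, until its front edge meets the stop strip, without it touching the shelf's underside. Then gently lower the black-knobbed rod until it touches the wall, and after that swing the clamp lever beside it fully over to lock it. Let go, and leave the other things on and around the shelf where they are.

Things in the scene. Friction and masses are not known exactly. Their poses are not given: they have to be found in the camera images.
- shelf: Fixed birch plywood press shelf on the table. Origin: on the table (z = 0) below the middle of the entrance edge; +x points inwards (the sliding direction), +y along the edge to the left looking in, z up. Two supports 12 mm thick and 45 mm high run under the deck at y = +-75 to +-87 mm, x 35 to 155 mm; the sled goes between them
- deck: The overhang, origin and axes as shelf: x 0 to 180, y +-190 mm; underside 45, top 57 mm above the table. At the entrance edge a front board (x 0 to 10 mm) rises to 117 mm, its dark cap rail (109 to 117 mm high) juts out to x = -24 mm: the home grip block is below it, so tilt the tool about 40 degrees there, leaning back to -x. Clamp block under rod and lever: x 38 to 122, y +-18 mm, top 83 mm above the table
- home (a point): The middle of the stop strip's face on the table under the deck, 94 mm inwards of the entrance edge; axes as shelf. The strip is 120 mm wide, 28 mm high. The sled's nose belongs here
- sled: The loose plywood sled, 120 x 78 x 9 mm, 175 to 350 g, on the table in front of the entrance; origin under the board's middle, +x towards its nose. The grey resin ruined wall, of brick courses and broken at one end, is glued flat on it: 22 mm thick, top 31 mm above the table, sled x -30 to about +50 mm, y -27 to +28 mm. A small upright grip block is at the tail
- sled_grip (a point): On the sled's grip block: wood, 24 mm wide (sled y), 14 mm thick (sled x), standing from 9 to 53 mm above the table. This point is on its axis, 36 mm above the table, 50 mm behind the sled's middle and 110 mm behind the nose. With the sled home it stands 16 mm outside the entrance edge
- sled_nose (a point): Middle of the sled's front lower edge; x forwards, 60 mm ahead of the sled's middle
- wall_top (a point): Spot on the wall's flat top, 31 mm above the table, 44 mm behind the nose, that comes under the rod when the sled is home
- rod (a joint): How far the hold-down rod has been lowered, m: 0 fully up, 0.026 when it touches the wall of a sled that is home, 0.045 at most. It is stiff (about 2 N) and stays where it is left
- rod_tip (a point): Centre of the rubber foot at the lower end of the rod, 50 mm inwards of the entrance edge, on the middle line; 57 mm above the table with the rod up
- rod_knob (a point): Centre of the rod's black knob: upright cylinder 26 mm across, 24 mm high, above the deck, 108 mm above the rod's tip, so 165 mm above the table with the rod up
- clamp (a joint): Clamp lever angle, rad: 0 leaning 0.6 rad to the shelf's -y (free), 1.2 leaning 0.6 rad to +y (locked). It stays where it is left; about 1.5 N at the ball moves it
- clamp_tip (a point): Centre of the lever's black ball, 20 mm across, 58 mm from its pivot. The pivot is 105 mm inwards of the entrance edge on the middle line, 87 mm above the table; the ball swings across, towards the shelf's +y, and is about 135 mm above the table at either end
- king: Walnut chess king, 95 mm tall, base 36 mm across, standing on the deck at its -y end; origin under its base. Leave alone
- hill: Green plastic stepped hill piece, 72 mm across, 34 mm high, on the deck at its +y end; origin under its base. Leave alone
- pot_a: Small lidded glass paint pot, 32 mm across, 45 mm high, on the table at the +y side of the entrance; origin under it. Leave alone
- pot_b: The same kind of pot on the -y side of the entrance. Leave alone
- brush: Brush, 170 mm long, lying on the table behind the shelf. Leave alone
Mind the look-alikes: they are no part of the job. What is shaped like the sled but green is not meant.

How it is judged:
By the outcome, as a careful person would: the job done as asked, in the order asked, and still so for the second after the job is handed in, with the robot touching nothing.
It also fails if it takes over 62 s, if anything falls off the work surface, if the arm or the gripper's body presses on something with over 40 N, if the wrist force passes 120 N, or if a joint passes its speed limit or range.

## Working session

There is one attempt and no reset: what is moved stays moved. The work goes in short steps, Python scripts to look and compute and a shell command to move; the robot and the scene stay as the last step left them, time stands still between calls to the robot, and variables do not carry over. Pictures are saved under pics/ and viewed, and the job is handed in when it is done.

```bash
mkdir -p pics; cat > h.py <<'E'
import numpy as np, cv2
from rig import bot
def snap(n,tag):
    c=bot.camera(n); cv2.imwrite(f'pics/{tag}.png',c['frame']); np.savez(f'pics/{tag}.npz',**{k:np.array(v) for k,v in c.items()}); return c
def load(tag): return dict(np.load(f'pics/{tag}.npz'))
def ray(c,u,v):
    K=np.array([[c['fx'],0,c['cx']],[0,c['fy'],c['cy']],[0,0,1]],float)
    p=cv2.undistortPoints(np.array([[[u,v]]],float),K,np.array([float(c['k1']),0,0,0]),None,None,None,(3,50,1e-10)) if False else cv2.undistortPoints(np.array([[[u,v]]],float),K,np.array([float(c['k1']),0,0,0]))
    x,y=p[0,0]; E=np.array(c['extrinsics']); return E[:3,3],E[:3,:3]@np.array([x,-y,-1])
def plane(c,u,v,z):
    o,d=ray(c,u,v); return o+d*(z-o[2])/d[2]
def depth(c,u,v):
    o,d=ray(c,u,v); return o+d*float(c['range_z'][int(round(v)),int(round(u))])
def proj(c,P):
    E=np.array(c['extrinsics']); p=E[:3,:3].T@(np.asarray(P)-E[:3,3]); x,y=p[0]/-p[2],-p[1]/-p[2]; s=1+c['k1']*(x*x+y*y)
    return c['fx']*x*s+c['cx'],c['fy']*y*s+c['cy']
E
python3 - <<'E'
from h import *
for n in('side','top'):
    c=snap(n,n+'0'); print(n,c['fx'],c['fy'],c['cx'],c['cy'],c['k1']); print(np.round(c['extrinsics'],3))
s=bot.sense(); print(s)
E
```

```text
side 476.9732925463986 476.9732925463986 317.69549745206564 243.2445074560773 0.020657590896619036
[[-0.928  0.202 -0.313  0.273]
 [-0.372 -0.47   0.801  0.71 ]
 [ 0.015  0.86   0.511  0.597]
 [ 0.     0.     0.     1.   ]]
top 507.8381110268294 507.8381110268294 321.1709363186373 241.02748769777807 -0.07303908434114627
[[ 0.029  0.994 -0.107  0.435]
 [-1.     0.03   0.009 -0.049]
 [ 0.012  0.107  0.994  1.14 ]
 [ 0.     0.     0.     1.   ]]
{'time_s': 0.1, 'joint_positions': array([ 1.16907701,  0.46936874, -0.04860363,  1.53354722,  0.02411601,
        1.14101347, -0.08230608]), 'joint_vel': array([-9.55533826e-04, -2.16439181e-03, -5.43375200e-05, -4.01707231e-03,
       -2.13132372e-04,  5.74587147e-04,  1.51301302e-03]), 'effort': array([ 5.66054587e-04, -5.11515784e+01, -4.70958918e-02, -2.38391894e+01,
        1.08076487e-02,  4.37862283e-03, -2.10094427e-06]), 'tool_pos': array([ 0.24581185, -0.62842264,  0.40377231]), 'tcp_rot': array([ 0.58433893, -0.58368321,  0.39918606, -0.39813618]), 'contact_force': array([ 0.11070863, -0.64429591, -0.49276285]), 'ft_torque': array([-0.02378108,  0.00011621,  0.02075468]), 'grip_width': 0.08538842072099731}
```

View pics/side0.png

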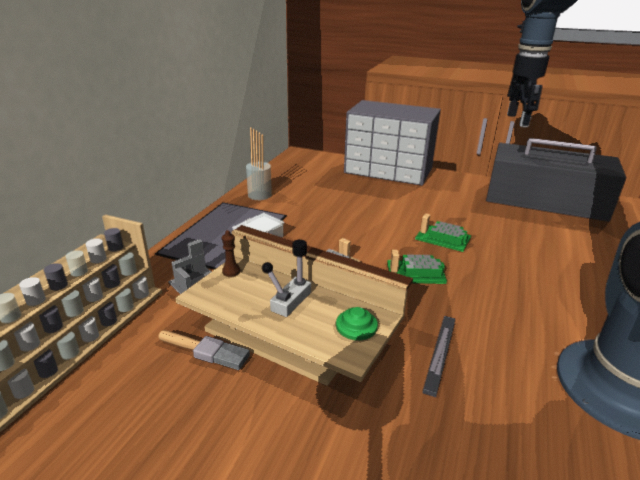

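View pics/top0.png

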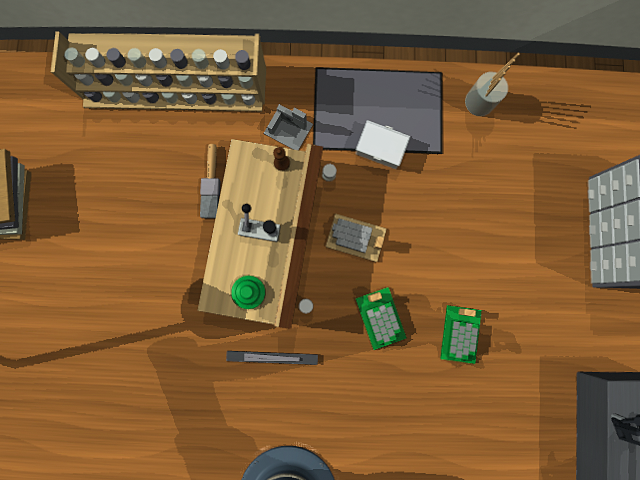

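The top view shows the shelf at about (255,235), with its entrance facing image right. The sled is at (357,237), with its grip block on the right (~380,243). The look-alikes are the green sleds at (380,318) and (461,333). The pots are at (330,171) and (306,306).

```bash
python3 - <<'E'
from h import *
c=load('top0'); f=c['frame']
cv2.imwrite('pics/topz.png',cv2.resize(f[120:340,190:410],(800,800),interpolation=cv2.INTER_CUBIC)[:,:][:600])
cv2.imwrite('pics/topz1.png',cv2.resize(f[195:275,300:400],(800,640),interpolation=cv2.INTER_NEAREST)[:600])
c=load('side0'); f=c['frame']
cv2.imwrite('pics/sidez.png',cv2.resize(f[220:370,220:420],(800,600),interpolation=cv2.INTER_CUBIC))
E
```

```text
(no output)
```

View pics/topz.png

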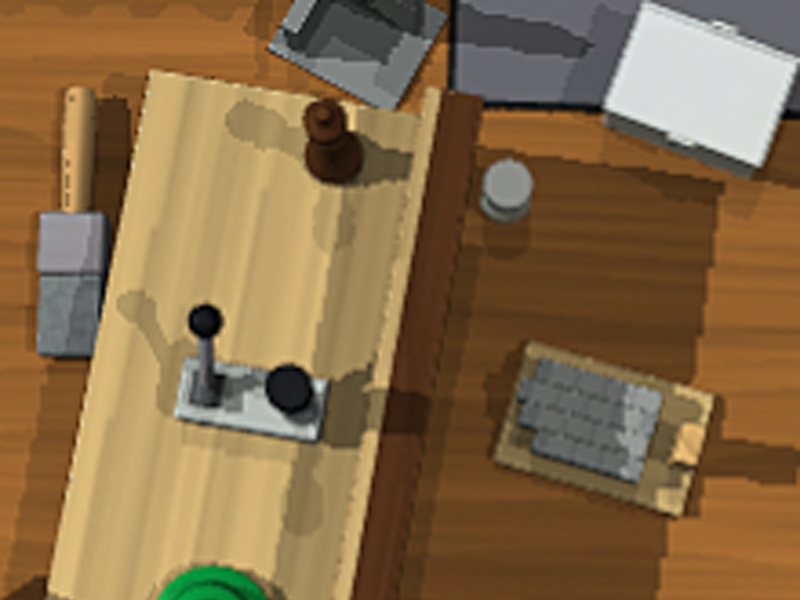

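View pics/topz1.png

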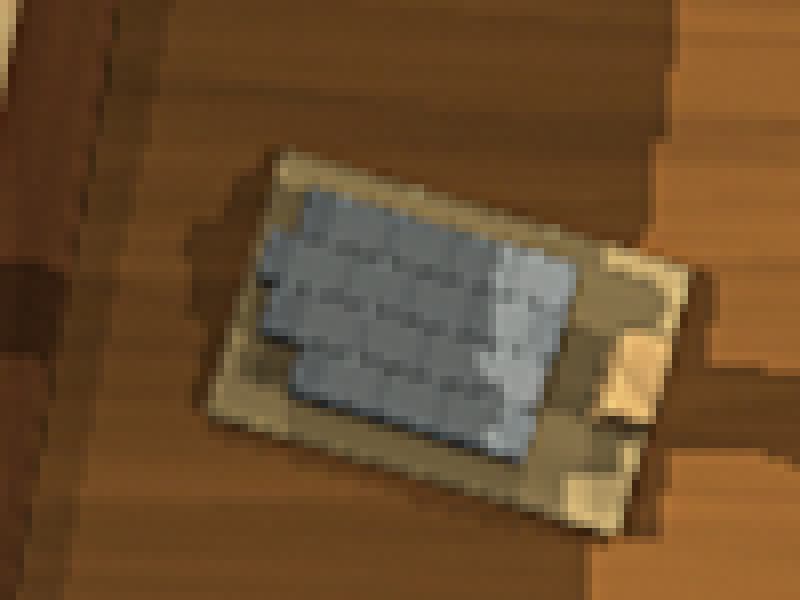

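View pics/sidez.png

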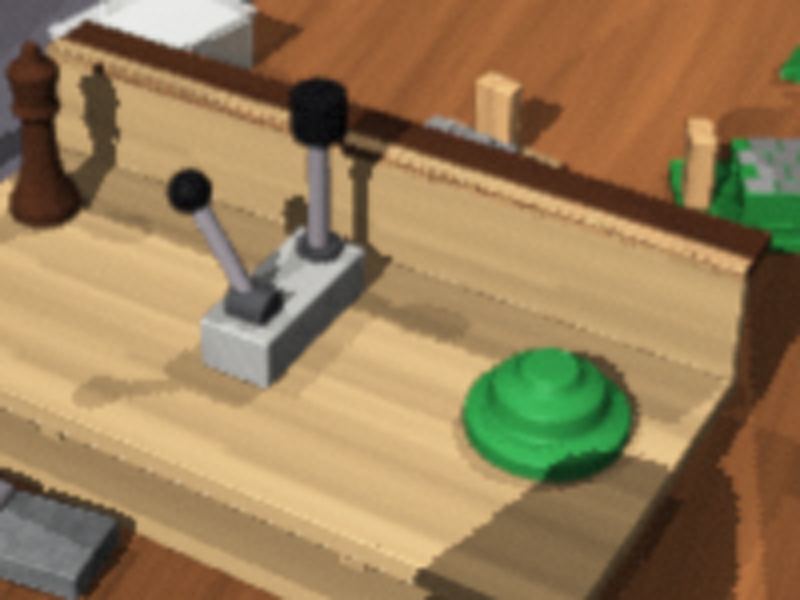

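```bash
cat > cloud.py <<'E'
from h import *
def cloud(c):
    K=np.array([[c['fx'],0,c['cx']],[0,c['fy'],c['cy']],[0,0,1]],float)
    v,u=np.mgrid[:480,:640]; p=cv2.undistortPoints(np.stack([u,v],-1).reshape(-1,1,2).astype(float),K,np.array([float(c['k1']),0,0,0])).reshape(480,640,2)
    z=c['range_z']; X=np.stack([p[...,0]*z,-p[...,1]*z,-z],-1); E=np.array(c['extrinsics']); return X@E[:3,:3].T+E[:3,3]
E
python3 - <<'E'
from cloud import *
c=load('top0'); W=cloud(c); Z=W[...,2]
print('table z', np.median(Z[380:440,520:560]), Z[200,340:400:4])
def rect(zlo,zhi,box):
    m=np.zeros((480,640),np.uint8); u0,u1,v0,v1=box
    m[v0:v1,u0:u1]=((Z>zlo)&(Z<zhi))[v0:v1,u0:u1]
    n,l,s,_=cv2.connectedComponentsWithStats(m); i=1+np.argmax(s[1:,4]); m=l==i
    P=W[m]; r=cv2.minAreaRect(P[:,:2].astype(np.float32)*1000); print(zlo,zhi,m.sum(),r,np.round(P.mean(0),4)); print(np.round(cv2.boxPoints(r)))
rect(.049,.065,(190,330,120,340))
rect(.108,.125,(190,330,120,340))
rect(.148,.20,(255,285,210,245))
for a in [(281,152),(690,268),(612,535),(208,410)]:
    u,v=300+a[0]/8-.5,195+a[1]/8-.5; print(u,v,plane(c,u,v,.009), depth(c,u,v))
# grip top
print('griptop',plane(c,300+(605+665)/16-.3,195+(330+420)/16-.5,.053))
# deck and rail corners by eye
E
```

```text
table z 0.0012444733153292864 [ 0.00182411  0.00202211 -0.00088111  0.00078412 -0.0001164  -0.00074324
  0.00120112  0.00092931  0.00271208 -0.00071306  0.0015466   0.00485269
  0.00203816 -0.00080462  0.00048617]
0.049 0.065 11413 ((573.33203125, 91.4962158203125), (167.43386840820312, 380.2896423339844), 81.80858612060547) [0.5751 0.0938 0.0577]
[[373.  36.]
 [750. -18.]
 [773. 147.]
 [397. 201.]]
0.108 0.125 3112 ((558.01806640625, -11.979721069335938), (34.65196990966797, 378.6324462890625), 81.7726821899414) [ 0.5546 -0.0117  0.1177]
[[368.  -2.]
 [743. -56.]
 [748. -22.]
 [373.  32.]]
0.148 0.2 154 ((564.55810546875, 44.46419143676758), (24.399232864379883, 24.436588287353516), 48.13971710205078) [0.5641 0.0435 0.1681]
[[547.  44.]
 [566.  27.]
 [582.  45.]
 [564.  62.]]
334.625 213.5 [ 0.62060516 -0.08698995  0.009     ] [ 6.22077003e-01 -8.72952230e-02  2.71003266e-05]
385.75 228.0 [ 0.59123311 -0.20302059  0.009     ] [ 0.59266332 -0.20443604 -0.0013595 ]
376.0 261.375 [ 0.51531419 -0.18233864  0.009     ] [ 0.51507152 -0.18193369  0.01242182]
325.5 245.75 [ 0.54696632 -0.06849342  0.009     ] [ 0.54686667 -0.06847562  0.01000746]
griptop [ 0.55560185 -0.18300633  0.053     ]
```

```bash
cat > shelf.py <<'E'
from cloud import *
from scipy.spatial.transform import Rotation as Ro
O=np.array([.5591,-.0048,0]); A=np.radians(81.8)
X=np.array([np.cos(A),np.sin(A),0]); Y=np.array([-np.sin(A),np.cos(A),0]); Zv=np.array([0,0,1.])
def w2s(p): d=np.asarray(p)-O; return np.array([d@X,d@Y,d[2]])
def s2w(p): return O+p[0]*X+p[1]*Y+p[2]*Zv
def cur():
    s=bot.sense(); q=s['tcp_rot']; R=Ro.from_quat([q[1],q[2],q[3],q[0]]); return s,np.array(s['tool_pos']),R
def target(grasp_w,tilt,yaw=None,flip=False,depth=None):
    a=A if yaw is None else yaw
    x=np.array([np.cos(a),np.sin(a),0]); y=np.array([-np.sin(a),np.cos(a),0])
    z=np.sin(tilt)*x-np.cos(tilt)*Zv; tx=-y if flip else y; ty=np.cross(z,tx)
    return np.asarray(grasp_w)-z*(bot.grip_depth if depth is None else depth), Ro.from_matrix(np.stack([tx,ty,z],1))
def delta(p,R):
    s,p0,R0=cur(); d=(R*R0.inv()).as_rotvec(); print('lin',np.round(p-p0,4),'rot',np.round(d,4),'deg',np.degrees(np.linalg.norm(d)).round(1))
def st():
    s,p,R=cur(); g=p+R.as_matrix()[:,2]*bot.grip_depth
    print('t',round(s['time_s'],2),'tcp',np.round(p,4),'grasp sh',np.round(w2s(g)*1000,1),'F',np.round(s['contact_force'],1),'w',round(s['grip_width'],4),'q',np.round(s['joint_positions'],2)); 
    print('tool axes in shelf',np.round(np.stack([X,Y,Zv])@R.as_matrix(),3).tolist())
E
python3 - <<'E'
from shelf import *
st()
W=cloud(load('top0'));Z=W[...,2]
for nm,b,lo,hi in(('block',(235,285,205,245),.075,.09),('hill',(220,275,270,315),.085,.1),):
    u0,u1,v0,v1=b; P=W[v0:v1,u0:u1].reshape(-1,3); P=P[(P[:,2]>lo)&(P[:,2]<hi)]; r=cv2.minAreaRect(P[:,:2].astype(np.float32)); print(nm,len(P),w2s([*r[0],0]),r)
for n,u,v in(('ball',246.4-.5,120+320/3.636-.5),):
    print(n,w2s(plane(load('top0'),u,v,.135)))
print('knob',w2s(plane(load('top0'),190+290/3.636-.5,120+388/3.636-.5,.177)))
# side cam
print('knob side center',w2s(plane(load('side0'),220+319/4-.5,220+113/4-.5,.165)),'ball',w2s(plane(load('side0'),220+190/4-.5,220+190/4-.5,.135)))
for a in (75.2,):
  for fl in(0,1):
    g=np.array([.5557,-.1833,0]); x=np.array([np.cos(np.radians(a)),np.sin(np.radians(a)),0])
    p,R=target(g-.004*x+[0,0,.038],np.radians(45),np.radians(a),fl); print(p); delta(p,R)
E
```

```text
t 0.1 tcp [ 0.2458 -0.6284  0.4038] grasp sh [-585.6   86.6  403.8] F [ 0.1 -0.6 -0.5] w 0.0854 q [ 1.17  0.47 -0.05  1.53  0.02  1.14 -0.08]
tool axes in shelf [[-0.87, 0.001, 0.493], [-0.493, 0.001, -0.87], [-0.002, -1.0, -0.0]]
block 471 [0.07966771 0.00098067 0.        ] ((0.5694922804832458, 0.074193075299263), (0.08453364670276642, 0.03647922724485397), 82.0841064453125)
hill 233 [0.07900351 0.13085604 0.        ] ((0.44084998965263367, 0.0920596495270729), (0.04223174601793289, 0.040584955364465714), 25.299972534179688)
ball [ 0.10597798 -0.03274659  0.135     ]
knob [0.04813968 0.00138408 0.177     ]
knob side center [0.06423617 0.00700281 0.165     ] ball [ 0.10654804 -0.03298954  0.135     ]
[ 0.52673515 -0.29292754  0.14738942]
lin [ 0.2809  0.3355 -0.2564] rot [ 1.7423  1.9557 -0.9664] deg 160.0
[ 0.52673515 -0.29292754  0.14738942]
lin [ 0.2809  0.3355 -0.2564] rot [-0.6085  0.5402  0.8901] deg 69.1
```

```bash
sed -i 's/ty=np.cross(z,tx)/tz=np.cross(tx,z)/; s/np.stack(\[tx,ty,z\],1)/np.stack([tx,z,tz],1)/; s/R.as_matrix()\[:,2\]\*bot/R.as_matrix()[:,1]*bot/' shelf.py
python3 - <<'E'
from shelf import *
st()
c=load('side0');W=cloud(c)
B=c['frame'].max(2)
for n,(u0,u1,v0,v1) in dict(knob=(288,312,236,262),ball=(258,276,258,276)).items():
    m=np.zeros((480,640),bool); m[v0:v1,u0:u1]=B[v0:v1,u0:u1]<50
    P=W[m]; S=np.array([w2s(p) for p in P]); vv,uu=np.nonzero(m); print(n,len(P),uu.min(),uu.max(),vv.min(),vv.max(),np.round(np.median(S,0),4),np.round(np.percentile(S,[5,95],axis=0),4).tolist())
c=load('top0');W=cloud(c); B=c['frame'].max(2)
for n,(u0,u1,v0,v1) in dict(knob=(258,282,215,238),ball=(238,256,200,214)).items():
    m=np.zeros((480,640),bool); m[v0:v1,u0:u1]=B[v0:v1,u0:u1]<50
    P=W[m]; S=np.array([w2s(p) for p in P]); vv,uu=np.nonzero(m); print(n,len(P),uu.min(),uu.max(),vv.min(),vv.max(),np.round(np.median(S,0),4),np.round(np.percentile(S,[5,95],axis=0),4).tolist())
for a in (75.2,):
  for fl in(0,1):
    g=np.array([.5557,-.1833,0]); x=np.array([np.cos(np.radians(a)),np.sin(np.radians(a)),0])
    p,R=target(g-.004*x+[0,0,.038],np.radians(45),np.radians(a),fl); print(p); delta(p,R)
E
```

```text
t 0.1 tcp [ 0.2458 -0.6284  0.4038] grasp sh [-661.7  221.3  249.1] F [ 0.1 -0.6 -0.5] w 0.0854 q [ 1.17  0.47 -0.05  1.53  0.02  1.14 -0.08]
tool axes in shelf [[-0.87, 0.001, 0.493], [-0.493, 0.001, -0.87], [-0.002, -1.0, -0.0]]
knob 226 292 311 240 259 [0.0597 0.0037 0.1624] [[0.0128, -0.0094, 0.1161], [0.0662, 0.012, 0.1689]]
ball 76 263 271 263 272 [ 0.1131 -0.028   0.14  ] [[0.1066, -0.0343, 0.1328], [0.1171, -0.023, 0.1444]]
knob 139 263 278 221 237 [0.0485 0.0019 0.1698] [[0.0383, -0.0087, 0.1619], [0.0592, 0.0114, 0.1721]]
ball 63 242 250 204 213 [ 0.1034 -0.0302  0.1438] [[0.097, -0.0381, 0.1388], [0.1113, -0.0233, 0.1478]]
[ 0.52673515 -0.29292754  0.14738942]
lin [ 0.2809  0.3355 -0.2564] rot [ 0.6372  0.7177 -2.0658] deg 130.5
[ 0.52673515 -0.29292754  0.14738942]
lin [ 0.2809  0.3355 -0.2564] rot [ 0.6063 -0.5428  0.8887] deg 69.0
```

```bash
sed -i 's/O=np.array(\[.5591,-.0048,0\])/O=np.array([.5583,-.0047,0])/' shelf.py; R='x'; python3 -m handwheel '[{"linear":[0.033,0.034,-0.006],"rot":[0.076,-0.068,0.111]},{"linear":[0.066,0.068,-0.012],"rot":[0.152,-0.136,0.222]},{"linear":[0.099,0.102,-0.018],"rot":[0.228,-0.204,0.333]},{"linear":[0.132,0.136,-0.024],"rot":[0.303,-0.271,0.444]},{"linear":[0.165,0.170,-0.03],"rot":[0.379,-0.339,0.555]},{"linear":[0.198,0.204,-0.036],"rot":[0.455,-0.407,0.667]},{"linear":[0.231,0.238,-0.042],"rot":[0.530,-0.475,0.778]},{"linear":[0.265,0.274,-0.05],"rot":[0.606,-0.543,0.889]}]' 0.6 40
cat > pre.py <<'E'
from shelf import *
import sys
st(); a=np.radians(75.2); g=np.array([.5557,-.1833,0]); x=np.array([np.cos(a),np.sin(a),0])
for back in (.09,.0):
    p,R=target(g-.004*x+[0,0,.038],np.radians(45),a,1); z=R.as_matrix()[:,1]; delta(p-back*z,R)
E
python3 pre.py
```

```text
time_s: 0.9
tool_pos: [0.5114, -0.3537, 0.3536]
tcp_rot: [0.916, -0.38, 0.049, -0.12]
contact_force: [0.1, -0.9, -0.3]
grip_width: 0.0513
t 0.9 tcp [ 0.5114 -0.3537  0.3536] grasp sh [-243.6  -16.1  244.1] F [ 0.1 -0.9 -0.3] w 0.0513 q [ 1.07  0.59 -0.57  1.64 -0.46  1.27  0.48]
tool axes in shelf [[-0.116, 0.702, 0.703], [-0.993, -0.083, -0.082], [0.001, -0.708, 0.707]]
lin [-0.0009 -0.0007 -0.1426] rot [0.0009 0.0003 0.0013] deg 0.1
lin [ 0.0154  0.0608 -0.2062] rot [0.0009 0.0003 0.0013] deg 0.1
```

```bash
python3 -m handwheel '[{"linear":[0,0,-0.04],"rot":[0,0,0]},{"linear":[0,0,-0.08],"rot":[0,0,0]},{"linear":[0,0,-0.12],"rot":[0,0,0]},{"linear":[-0.001,-0.001,-0.142],"rot":[0,0,0]},{"linear":[-0.001,-0.001,-0.142],"rot":[0,0,0]}]'
python3 pre.py; python3 - <<'E'
from shelf import *
c=snap('top','top1'); cv2.imwrite('pics/top1z.png',cv2.resize(c['frame'][170:320,290:490],(800,600)))
c=snap('side','side1'); cv2.imwrite('pics/side1z.png',cv2.resize(c['frame'][150:300,280:480],(800,600)))
E
```

```text
time_s: 1.4
tool_pos: [0.5087, -0.3546, 0.2075]
tcp_rot: [0.917, -0.378, 0.052, -0.119]
contact_force: [0.9, -0.7, -0.9]
grip_width: 0.051
t 1.4 tcp [ 0.5087 -0.3546  0.2075] grasp sh [-244.4  -12.9   98.3] F [ 0.9 -0.7 -0.9] w 0.051 q [ 1.05  0.78 -0.54  1.72 -0.42  1.06  0.6 ]
tool axes in shelf [[-0.116, 0.704, 0.701], [-0.993, -0.078, -0.087], [-0.007, -0.706, 0.708]]
lin [0.0018 0.0001 0.0035] rot [-0.0033 -0.0059  0.0016] deg 0.4
lin [ 0.018   0.0616 -0.0601] rot [-0.0033 -0.0059  0.0016] deg 0.4
```

View pics/top1z.png

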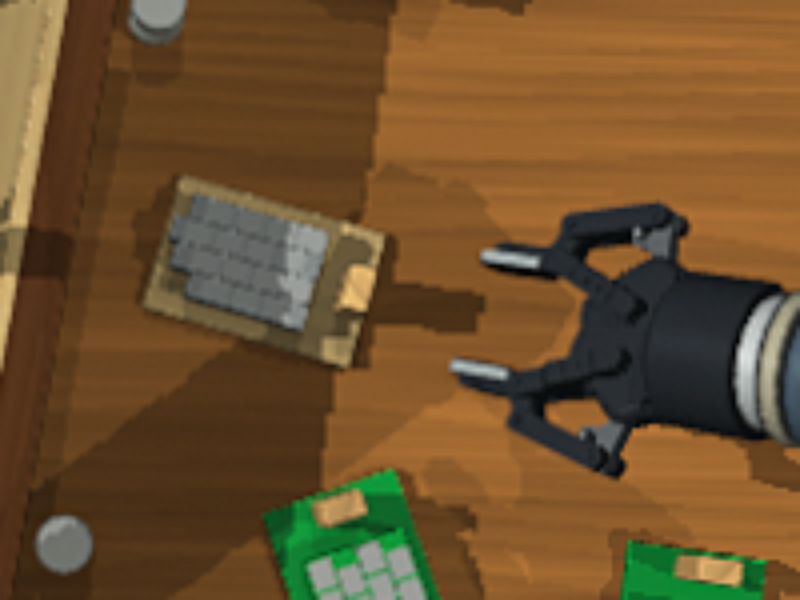

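View pics/side1z.png

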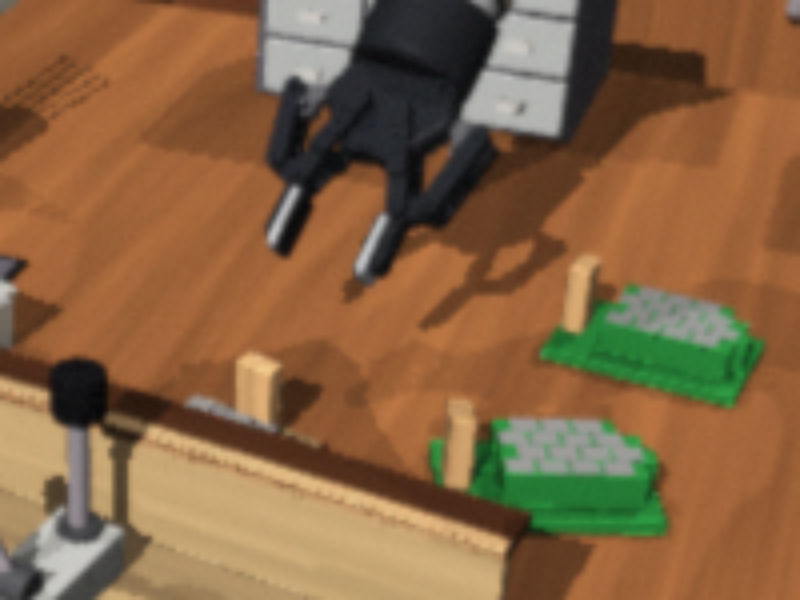

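The gripper is lined up with the block, which sits at ~(355,287) in the zoom, midway between the pads. I'm moving in and closing now.

```bash
python3 -m handwheel '[{"linear":[0.005,0.016,-0.015],"rot":[-0.001,-0.002,0]},{"linear":[0.009,0.031,-0.030],"rot":[-0.002,-0.004,0.001]},{"linear":[0.014,0.047,-0.045],"rot":[-0.003,-0.006,0.002]},{"linear":[0.018,0.0616,-0.060],"rot":[-0.003,-0.006,0.002]},{"linear":[0.018,0.0616,-0.060],"rot":[-0.003,-0.006,0.002]}]'; python3 pre.py
```

```text
time_s: 2.0
tool_pos: [0.5292, -0.2908, 0.1525]
tcp_rot: [0.916, -0.38, 0.045, -0.118]
contact_force: [-1.0, 0.2, 0.4]
grip_width: 0.0515
t 2.0 tcp [ 0.5292 -0.2908  0.1525] grasp sh [-178.6  -24.9   43.2] F [-1.   0.2  0.4] w 0.0515 q [ 0.98  0.84 -0.57  1.79 -0.45  0.88  0.61]
tool axes in shelf [[-0.111, 0.703, 0.703], [-0.994, -0.083, -0.073], [0.007, -0.707, 0.708]]
lin [-0.0187 -0.0636  0.0585] rot [ 0.0011  0.0068 -0.0043] deg 0.5
lin [-0.0025 -0.0021 -0.0051] rot [ 0.0011  0.0068 -0.0043] deg 0.5
```

```bash
python3 -m handwheel '[{"linear":[-0.0025,-0.002,-0.004],"rot":[0.001,0.007,-0.004]},{"linear":[-0.0025,-0.002,-0.004],"rot":[0.001,0.007,-0.004]}]'; python3 pre.py;  python3 -m handwheel '[{"linear":[0,0,0],"rot":[0,0,0]},{"linear":[0,0,0],"rot":[0,0,0]},{"linear":[0,0,0],"rot":[0,0,0]},{"linear":[0,0,0],"rot":[0,0,0]}]' 0 40; python3 - <<'E'
from shelf import *
st()
c=snap('top','top2'); cv2.imwrite('pics/top2z.png',cv2.resize(c['frame'][170:320,290:490],(800,600)))
c=snap('side','side2'); cv2.imwrite('pics/side2z.png',cv2.resize(c['frame'][170:290,290:450],(800,600)))
E
```

```text
time_s: 2.2
tool_pos: [0.5267, -0.2942, 0.1495]
tcp_rot: [0.916, -0.38, 0.049, -0.12]
contact_force: [0.2, -0.4, 0.3]
grip_width: 0.0509
t 2.2 tcp [ 0.5267 -0.2942  0.1495] grasp sh [-182.6  -22.9   40. ] F [ 0.2 -0.4  0.3] w 0.0509 q [ 0.98  0.84 -0.56  1.79 -0.45  0.88  0.61]
tool axes in shelf [[-0.116, 0.701, 0.704], [-0.993, -0.083, -0.081], [0.001, -0.708, 0.706]]
lin [-0.0162 -0.0602  0.0615] rot [0.0021 0.0008 0.0013] deg 0.1
lin [ 0.      0.0013 -0.0022] rot [0.0021 0.0008 0.0013] deg 0.1
time_s: 2.6
tool_pos: [0.5266, -0.2956, 0.1504]
tcp_rot: [0.915, -0.381, 0.049, -0.121]
contact_force: [-2.5, -3.7, 5.8]
grip_width: 0.0233
t 2.6 tcp [ 0.5266 -0.2956  0.1504] grasp sh [-184.1  -23.2   40.7] F [-2.5 -3.7  5.8] w 0.0233 q [ 0.98  0.84 -0.56  1.79 -0.45  0.88  0.61]
tool axes in shelf [[-0.117, 0.7, 0.704], [-0.993, -0.084, -0.082], [0.002, -0.709, 0.705]]
```

View pics/top2z.png

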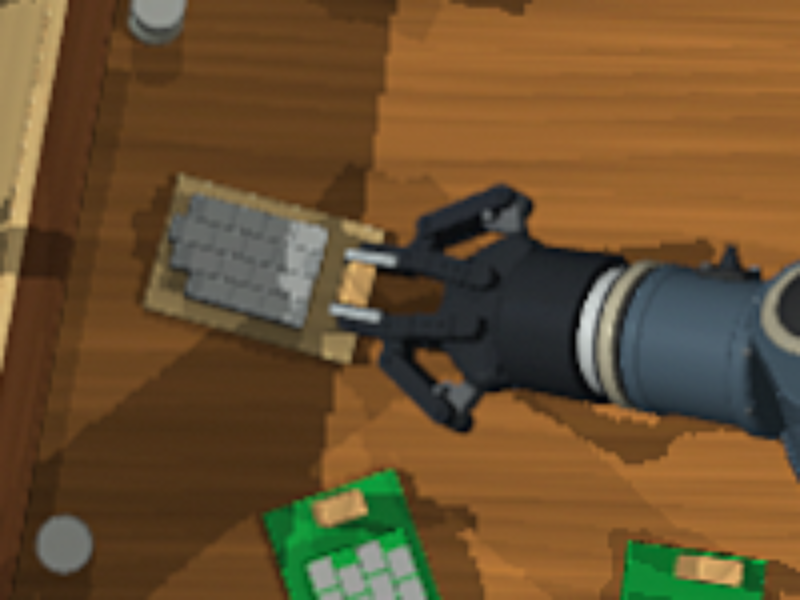

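View pics/side2z.png

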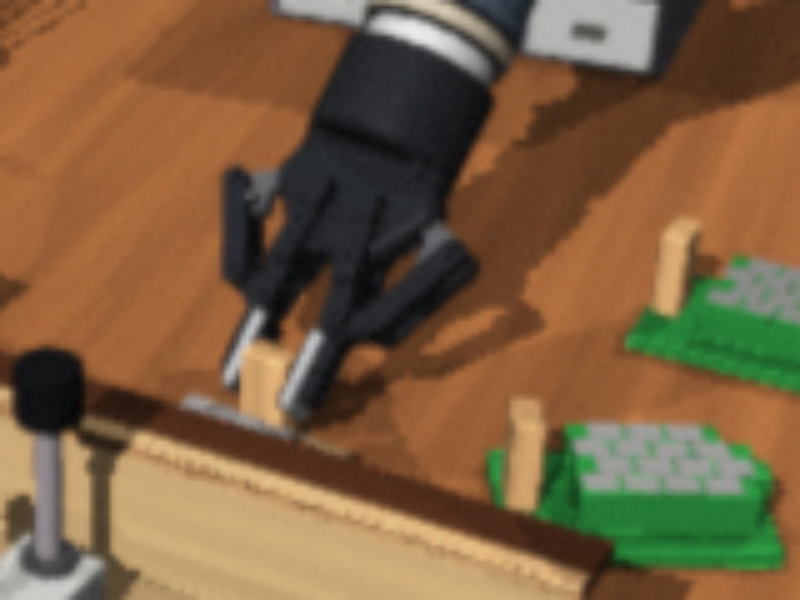

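Gripped (23 mm opening), with the pads on both sides of the block at ~(357,285). Next I'll work out the rotation and the lateral shift.

```bash
cat > plan.py <<'E'
from shelf import *
import sys
# usage: plan.py bx by dyaw_deg  : current block sled pos bx0 by0 -> target, rotation about z
bx0,by0,bx,by,dy=map(float,sys.argv[1:6])
s,p,R=cur(); b0=s2w([bx0/1e3,by0/1e3,0]); b1=s2w([bx/1e3,by/1e3,0])
for k in np.linspace(.25,1,4):
    Rz=Ro.from_rotvec([0,0,np.radians(dy)*k]); b=b0+(b1-b0)*k
    print(np.round((b+Rz.apply(p-b0))-p,4),np.round(np.radians(dy)*k,4))
E
python3 plan.py -177.2 -22.9 -160 0 6.6
```

```text
[-0.0018  0.0043  0.    ] 0.0288
[-0.0036  0.0087 -0.    ] 0.0576
[-0.0054  0.0131  0.    ] 0.0864
[-0.0071  0.0177  0.    ] 0.1152
```

```bash
python3 -m handwheel '[{"linear":[-0.0009,0.0022,0],"rot":[0,0,0.0144]},{"linear":[-0.0018,0.0043,0],"rot":[0,0,0.0288]},{"linear":[-0.0027,0.0065,0],"rot":[0,0,0.0432]},{"linear":[-0.0036,0.0087,0],"rot":[0,0,0.0576]},{"linear":[-0.0045,0.0109,0],"rot":[0,0,0.072]},{"linear":[-0.0054,0.0131,0],"rot":[0,0,0.0864]},{"linear":[-0.0071,0.0177,0],"rot":[0,0,0.1152]},{"linear":[-0.0071,0.0177,0],"rot":[0,0,0.1152]}]'; python3 - <<'E'
from shelf import *
st()
c=snap('top','top3'); cv2.imwrite('pics/top3z.png',cv2.resize(c['frame'][195:270,305:405],(800,600),interpolation=cv2.INTER_NEAREST))
E
```

```text
time_s: 3.5
tool_pos: [0.519, -0.2766, 0.1503]
tcp_rot: [0.921, -0.382, 0.027, -0.065]
contact_force: [-0.7, 0.5, 1.1]
grip_width: 0.0228
t 3.5 tcp [ 0.519  -0.2766  0.1503] grasp sh [-165.5    0.2   40.8] F [-0.7  0.5  1.1] w 0.0228 q [ 0.96  0.84 -0.57  1.81 -0.4   0.93  0.65]
tool axes in shelf [[0.001, 0.706, 0.708], [-1.0, 0.001, 0.002], [0.001, -0.708, 0.706]]
```

View pics/top3z.png

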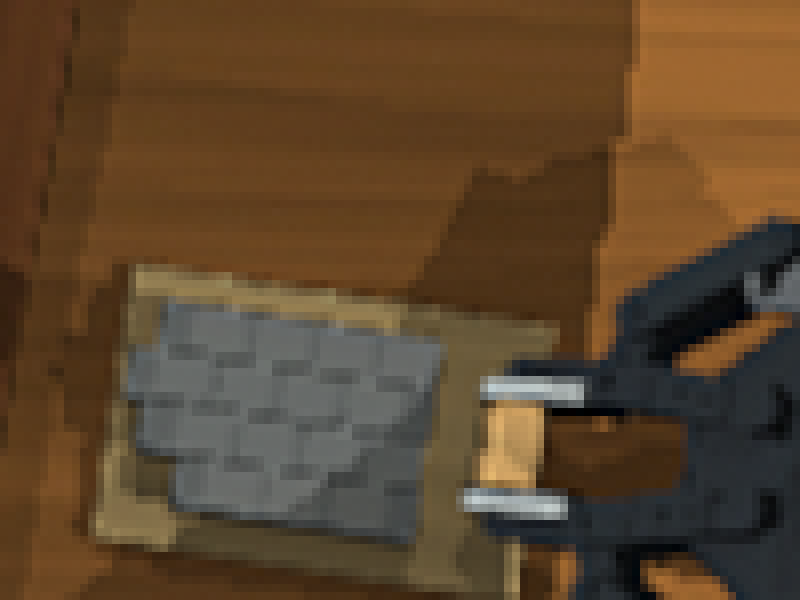

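```bash
python3 - <<'E'
from shelf import *
c=load('top3')
Q=[w2s(plane(c,305+a/8-.5,195+b/8-.5,.009))*1000 for a,b in [(132,265),(558,322),(520,598),(92,541)]]
print(np.round(Q,1)); 
print('nose',(Q[0]+Q[3])/2,'tail',(Q[1]+Q[2])/2); 
for a,b in((1,0),(2,3)): d=Q[b]-Q[a]; print(np.degrees(np.arctan2(d[1],d[0])))
for a,b in((0,3),(1,2)): d=Q[b]-Q[a]; print('edge',np.degrees(np.arctan2(-d[0],d[1])))
# shelf edge at same camera: outer cap edge: sobel-free by depth
print(proj(c,s2w([-.024,.15,.117])),proj(c,s2w([-.024,-.15,.117])),proj(c,s2w([-.024,0,.117])))
E
```

```text
[[ -47.8  -36.4    9. ]
 [-168.5  -41.3    9. ]
 [-170.5   37.1    9. ]
 [ -50.2   41.9    9. ]]
nose [-48.98572159   2.74255518   9.        ] tail [-169.45822538   -2.09580348    9.        ]
2.2916993734982714
2.3080221180709835
edge 1.7023835456996252
edge 1.459474015513255
(np.float64(293.88541816980165), np.float64(309.485797903475)) (np.float64(319.6770301947693), np.float64(164.91710203896588)) (np.float64(306.96224605413755), np.float64(236.05719162068007))
```

```bash
python3 plan.py -159 -1.7 -130 -0.2 -1.9
```

```text
[-0.0003  0.0074  0.    ] -0.0083
[-0.0006  0.0148  0.    ] -0.0166
[-0.0008  0.0222  0.    ] -0.0249
[-0.0011  0.0296  0.    ] -0.0332
```

```bash
python3 -m handwheel '[{"linear":[-0.0001,0.0037,0],"rot":[0,0,-0.0041]},{"linear":[-0.0003,0.0074,0],"rot":[0,0,-0.0083]},{"linear":[-0.0004,0.0111,0],"rot":[0,0,-0.0125]},{"linear":[-0.0006,0.0148,0],"rot":[0,0,-0.0166]},{"linear":[-0.0007,0.0185,0],"rot":[0,0,-0.0207]},{"linear":[-0.0008,0.0222,0],"rot":[0,0,-0.0249]},{"linear":[-0.0011,0.0296,0],"rot":[0,0,-0.0332]},{"linear":[-0.0011,0.0296,0],"rot":[0,0,-0.0332]}]'; python3 - <<'E'
from shelf import *
st()
c=snap('top','top4'); cv2.imwrite('pics/top4z.png',cv2.resize(c['frame'][195:270,295:395],(800,600),interpolation=cv2.INTER_NEAREST))
E
```

```text
time_s: 4.35
tool_pos: [0.5176, -0.2451, 0.15]
tcp_rot: [0.921, -0.381, 0.033, -0.08]
contact_force: [0.5, 0.4, -0.4]
grip_width: 0.0231
t 4.35 tcp [ 0.5176 -0.2451  0.15  ] grasp sh [-134.3    2.7   40.7] F [ 0.5  0.4 -0.4] w 0.0231 q [ 0.95  0.82 -0.59  1.86 -0.44  0.85  0.63]
tool axes in shelf [[-0.03, 0.707, 0.706], [-1.0, -0.021, -0.022], [-0.001, -0.707, 0.708]]
```

View pics/top4z.png

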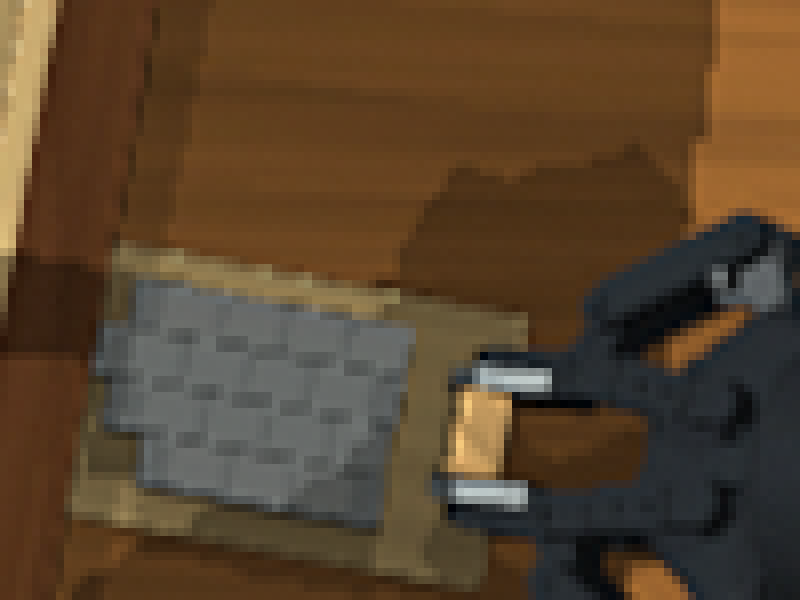

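```bash
python3 - <<'E'
from shelf import *
c=load('top4')
Q=[w2s(plane(c,295+a/8-.5,195+b/8-.5,.009))*1000 for a,b in [(116,243),(527,315),(488,588),(70,515)]]
print(np.round(Q,1)); 
print('nose',(Q[0]+Q[3])/2,'tail',(Q[1]+Q[2])/2); 
for a,b in((1,0),(2,3)): d=Q[b]-Q[a]; print(np.degrees(np.arctan2(d[1],d[0])))
for a,b in((0,3),(1,2)): d=Q[b]-Q[a]; print('edge',np.degrees(np.arctan2(-d[0],d[1])))
# cap edge by colour at rows, through side-bright edges of depth
W=cloud(c); 
for v in (200,205,210,215,220):
    r=W[v,290:330]; i=np.nonzero(r[:,2]>.1)[0].max(); print(v,290+i,np.round(w2s(r[i])*1000,1))
E
```

```text
[[ -20.2  -37.9    9. ]
 [-137.4  -37.8    9. ]
 [-139.2   39.7    9. ]
 [ -20.9   39.7    9. ]]
nose [-20.53756942   0.88131435   9.        ] tail [-138.26913639    0.93916377    9.        ]
-0.049878078097860275
-0.006634442071821746
edge 0.5093716791676068
edge 1.3389326047440353
200 313 [-23.1 -75.7 114.6]
205 312 [-23.  -64.3 118.8]
210 311 [-22.8 -53.8 118.8]
215 311 [-24.3 -45.2 109.3]
220 310 [-24.2 -34.  113.1]
```

```bash
python3 -m handwheel '[{"linear":[0.0012,0.0079,0],"rot":[0,0,0]},{"linear":[0.0024,0.0158,0],"rot":[0,0,0]},{"linear":[0.0036,0.0238,0],"rot":[0,0,0]},{"linear":[0.0048,0.0317,0],"rot":[0,0,0]},{"linear":[0.006,0.0396,0],"rot":[0,0,0]},{"linear":[0.0072,0.0475,0],"rot":[0,0,0]},{"linear":[0.0084,0.0554,0],"rot":[0,0,0]},{"linear":[0.0096,0.0633,0],"rot":[0,0,0]}]'; python3 -c "
from shelf import *
st()"
```

```text
time_s: 5.2
tool_pos: [0.5274, -0.1813, 0.15]
tcp_rot: [0.921, -0.381, 0.033, -0.08]
contact_force: [-0.5, -3.8, 2.7]
grip_width: 0.0229
t 5.2 tcp [ 0.5274 -0.1813  0.15  ] grasp sh [-69.7   2.3  40.7] F [-0.5 -3.8  2.7] w 0.0229 q [ 0.88  0.82 -0.63  1.92 -0.48  0.76  0.6 ]
tool axes in shelf [[-0.03, 0.707, 0.706], [-1.0, -0.02, -0.021], [-0.001, -0.706, 0.708]]
```

```bash
python3 -m handwheel '[{"linear":[0.0008,0.0055,0],"rot":[0,0,0]},{"linear":[0.0016,0.0109,0],"rot":[0,0,0]},{"linear":[0.0024,0.0164,0],"rot":[0,0,0]},{"linear":[0.0032,0.0218,0],"rot":[0,0,0]},{"linear":[0.004,0.0273,0],"rot":[0,0,0]},{"linear":[0.0048,0.0327,0],"rot":[0,0,0]},{"linear":[0.0056,0.0382,0],"rot":[0,0,0]},{"linear":[0.0064,0.0436,0],"rot":[0,0,0]}]'; python3 - <<'E'
from shelf import *
st()
c=snap('top','top5'); cv2.imwrite('pics/top5z.png',cv2.resize(c['frame'][195:270,290:390],(800,600),interpolation=cv2.INTER_NEAREST))
c=snap('side','side5'); cv2.imwrite('pics/side5z.png',cv2.resize(c['frame'][200:320,250:410],(800,600)))
E
```

```text
time_s: 6.0
tool_pos: [0.5338, -0.1372, 0.15]
tcp_rot: [0.921, -0.381, 0.033, -0.08]
contact_force: [-0.6, -4.0, 3.8]
grip_width: 0.0234
t 6.0 tcp [ 0.5338 -0.1372  0.15  ] grasp sh [-25.2   2.1  40.7] F [-0.6 -4.   3.8] w 0.0234 q [ 0.83  0.81 -0.66  1.95 -0.51  0.69  0.57]
tool axes in shelf [[-0.03, 0.707, 0.706], [-1.0, -0.021, -0.022], [-0.001, -0.706, 0.708]]
```

View pics/top5z.png

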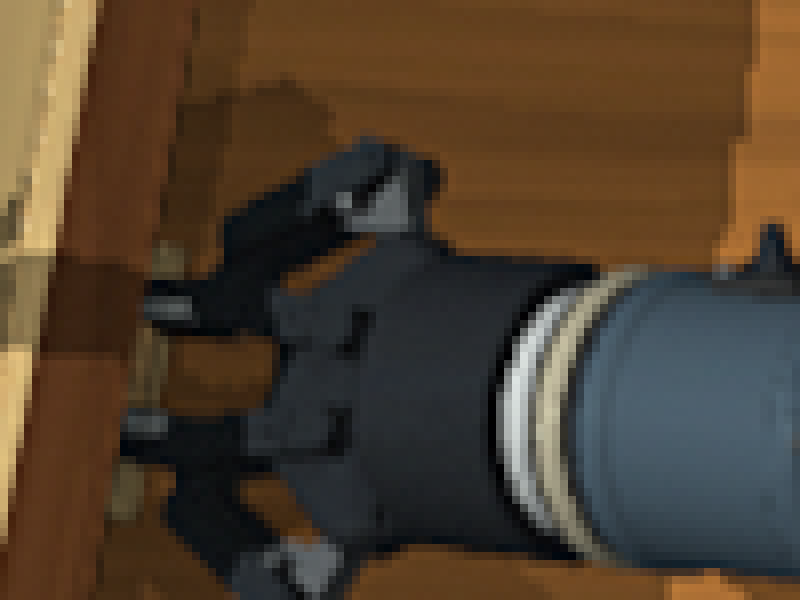

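View pics/side5z.png

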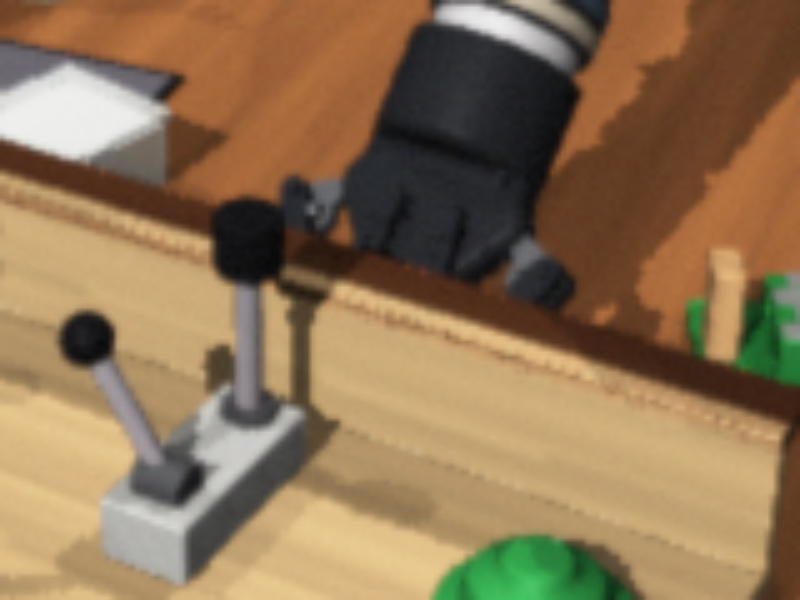

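```bash
python3 - <<'E'
from shelf import *
c=load('top5')
print([np.round(w2s(plane(c,290+a/8-.5,195+b/8-.5,.009))*1000,1) for a,b in [(184,244),(143,520)]])
E
python3 -m handwheel '[{"linear":[0.0002,0.001,0],"rot":[0,0,0]},{"linear":[0.0003,0.002,0],"rot":[0,0,0]},{"linear":[0.0004,0.003,0],"rot":[0,0,0]},{"linear":[0.0006,0.004,0],"rot":[0,0,0]}]'; python3 -c "
from shelf import *
st()"
```

```text
[array([-28., -39.,   9.]), array([-30.2,  39.5,   9. ])]
time_s: 6.5
tool_pos: [0.5337, -0.1344, 0.1501]
tcp_rot: [0.921, -0.381, 0.033, -0.079]
contact_force: [-7.2, -15.4, 13.1]
grip_width: 0.0229
t 6.5 tcp [ 0.5337 -0.1344  0.1501] grasp sh [-22.5   2.9  40.7] F [ -7.2 -15.4  13.1] w 0.0229 q [ 0.82  0.81 -0.66  1.95 -0.52  0.68  0.57]
tool axes in shelf [[-0.028, 0.707, 0.707], [-1.0, -0.019, -0.021], [-0.002, -0.707, 0.707]]
```

```bash
python3 -m handwheel '[{"linear":[0.0005,0.0015,0],"rot":[0,0,0]},{"linear":[0.0005,0.0015,0],"rot":[0,0,0]}]'; python3 - <<'E'
from shelf import *
st()
c=snap('top','top6'); cv2.imwrite('pics/top6z.png',cv2.resize(c['frame'][195:270,290:390],(800,600),interpolation=cv2.INTER_NEAREST))
E
```

```text
time_s: 6.7
tool_pos: [0.5338, -0.1343, 0.1503]
tcp_rot: [0.92, -0.382, 0.034, -0.079]
contact_force: [-3.9, -7.7, 6.6]
grip_width: 0.0231
t 6.7 tcp [ 0.5338 -0.1343  0.1503] grasp sh [-22.6   2.9  40.7] F [-3.9 -7.7  6.6] w 0.0231 q [ 0.82  0.81 -0.66  1.95 -0.52  0.68  0.57]
tool axes in shelf [[-0.029, 0.706, 0.708], [-1.0, -0.019, -0.022], [-0.002, -0.708, 0.706]]
```

View pics/top6z.png

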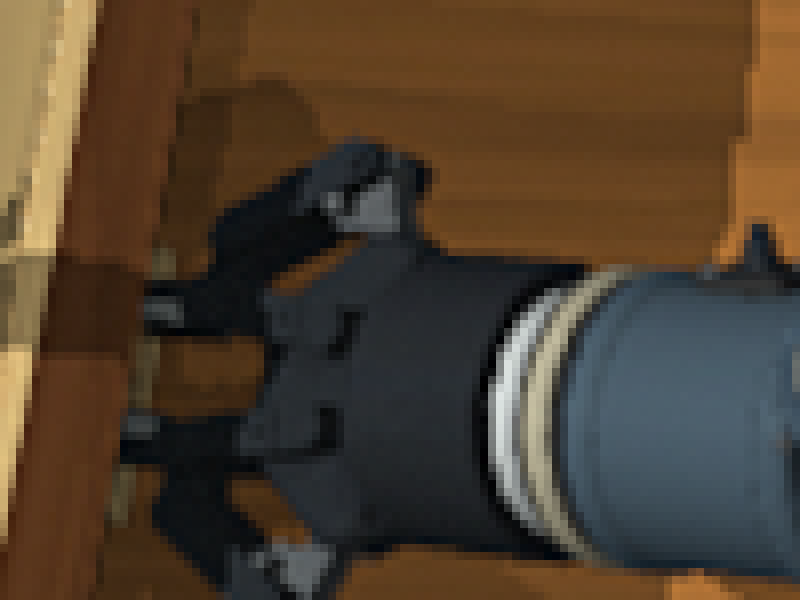

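```bash
python3 -m handwheel '[{"linear":[0.0008,0.0015,0],"rot":[0,0,0]},{"linear":[0.001,0.003,0],"rot":[0,0,0]},{"linear":[0.001,0.003,0],"rot":[0,0,0]}]'; python3 - <<'E'
from shelf import *
st()
c=load('top6')
print([np.round(w2s(plane(c,290+a/8-.5,195+b/8-.5,.009))*1000,1) for a,b in [(174,248),(132,525)]])
E
```

```text
time_s: 7.05
tool_pos: [0.5339, -0.134, 0.1505]
tcp_rot: [0.92, -0.383, 0.034, -0.079]
contact_force: [-7.5, -13.9, 12.8]
grip_width: 0.0232
t 7.05 tcp [ 0.5339 -0.134   0.1505] grasp sh [-22.5   2.8  40.7] F [ -7.5 -13.9  12.8] w 0.0232 q [ 0.82  0.81 -0.66  1.95 -0.51  0.68  0.56]
tool axes in shelf [[-0.029, 0.704, 0.709], [-1.0, -0.019, -0.023], [-0.002, -0.709, 0.705]]
[array([-25.4, -37.4,   9. ]), array([-27.4,  41.4,   9. ])]
```

```bash
python3 -m handwheel '[{"linear":[0,0,0],"rot":[0,0,0]},{"linear":[0,0,0],"rot":[0,0,0]},{"linear":[0,0,0],"rot":[0,0,0]},{"linear":[0,0,0],"rot":[0,0,0]}]' 0.6; python3 -m handwheel '[{"linear":[-0.001,-0.007,0.007],"rot":[0,0,0]},{"linear":[-0.003,-0.021,0.021],"rot":[0,0,0]},{"linear":[-0.006,-0.042,0.042],"rot":[0,0,0]},{"linear":[-0.01,-0.07,0.07],"rot":[0,0,0]},{"linear":[-0.014,-0.1,0.1],"rot":[0,0,0]},{"linear":[-0.016,-0.115,0.14],"rot":[0,0,0]},{"linear":[-0.016,-0.115,0.14],"rot":[0,0,0]}]' ; python3 - <<'E'
from shelf import *
st()
c=snap('top','top7'); cv2.imwrite('pics/top7z.png',cv2.resize(c['frame'][195:270,290:390],(800,600),interpolation=cv2.INTER_NEAREST))
c=snap('side','side7'); cv2.imwrite('pics/side7z.png',cv2.resize(c['frame'][200:320,250:410],(800,600)))
E
```

```text
time_s: 7.45
tool_pos: [0.5338, -0.1332, 0.1503]
tcp_rot: [0.92, -0.382, 0.034, -0.078]
contact_force: [0.3, 0.5, -0.6]
grip_width: 0.0514
time_s: 8.15
tool_pos: [0.519, -0.2514, 0.2955]
tcp_rot: [0.919, -0.385, 0.031, -0.082]
contact_force: [0.9, -0.0, 0.3]
grip_width: 0.0515
t 8.15 tcp [ 0.519  -0.2514  0.2955] grasp sh [-141.3   -0.5  185.4] F [ 0.9 -0.   0.3] w 0.0515 q [ 0.98  0.61 -0.63  1.8  -0.47  1.08  0.51]
tool axes in shelf [[-0.033, 0.702, 0.712], [-0.999, -0.027, -0.02], [0.006, -0.712, 0.702]]
```

View pics/top7z.png

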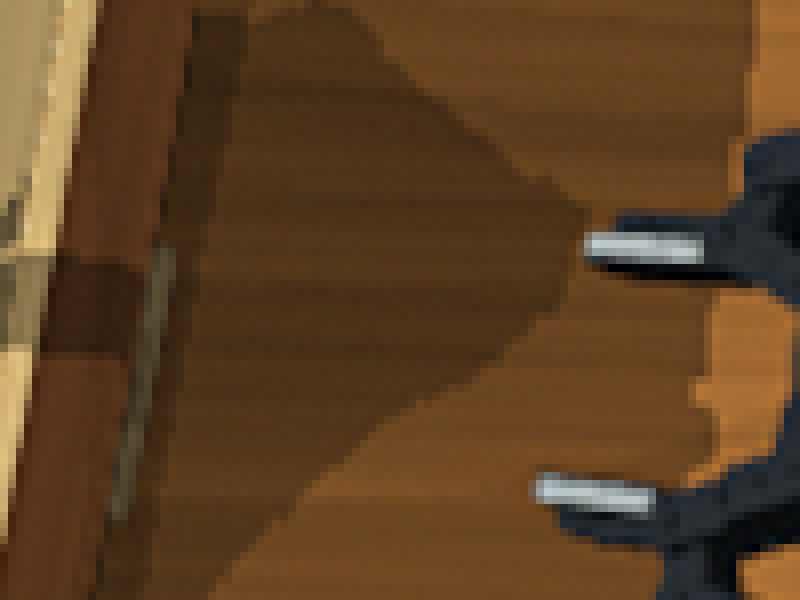

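View pics/side7z.png

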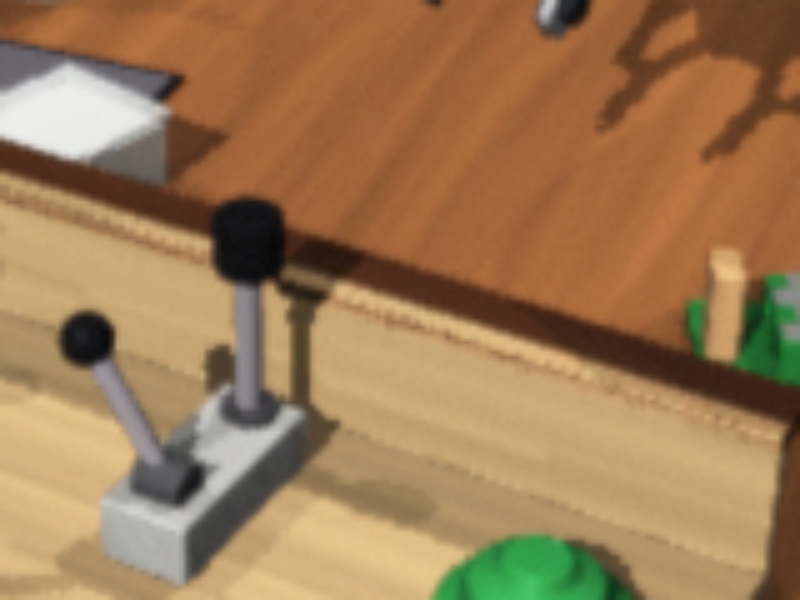

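```bash
python3 - <<'E'
from shelf import *
c=load('top7'); f=c['frame'].astype(int)
for r in range(224,263,3): print(r, [ (int(x.sum())) for x in f[r,300:316]])
print([np.round(w2s(plane(c,290+a/8-.5,195+b/8-.5,.009))*1000,1) for a,b in [(176,247),(131,521)]])
E
```

```text
224 [169, 169, 160, 149, 151, 154, 160, 164, 156, 120, 125, 129, 130, 127, 129, 139]
227 [149, 144, 133, 128, 128, 151, 168, 176, 179, 177, 208, 187, 121, 128, 142, 172]
230 [112, 108, 103, 100, 99, 102, 98, 101, 156, 221, 203, 145, 103, 110, 125, 145]
233 [114, 106, 99, 96, 106, 103, 101, 133, 179, 224, 197, 91, 109, 126, 152, 143]
236 [108, 108, 100, 101, 96, 104, 111, 143, 186, 199, 137, 110, 109, 124, 151, 150]
239 [139, 131, 124, 131, 121, 99, 134, 166, 175, 185, 110, 108, 128, 150, 149, 147]
242 [162, 157, 150, 153, 161, 151, 119, 154, 190, 117, 113, 114, 129, 156, 154, 152]
245 [158, 160, 152, 154, 161, 159, 145, 186, 179, 117, 119, 133, 159, 160, 156, 160]
248 [160, 155, 155, 161, 154, 133, 196, 183, 114, 125, 122, 132, 162, 157, 157, 157]
251 [162, 149, 154, 155, 157, 192, 196, 164, 122, 126, 138, 171, 166, 165, 163, 163]
254 [173, 155, 157, 156, 145, 198, 178, 134, 136, 138, 152, 182, 177, 180, 180, 180]
257 [172, 149, 153, 172, 207, 183, 149, 127, 131, 143, 169, 166, 170, 166, 170, 169]
260 [157, 163, 146, 104, 132, 133, 108, 123, 122, 132, 161, 161, 159, 162, 156, 160]
[array([-25.9, -37.8,   9. ]), array([-26.9,  40.3,   9. ])]
```

```bash
python3 - <<'E'
from shelf import *
c=load('top7'); g=cv2.cvtColor(c['frame'],cv2.COLOR_BGR2GRAY).astype(float)
P=[]
for r in range(228,258):
    row=g[r,302:318]; d=np.diff(row); 
    d=np.where(d<0,-d,0); i=np.argmax(d[3:11])+3; w=d[i-1:i+2]; P.append((302+i+.5+(w*[-1,0,1]).sum()/w.sum(),r))
S=np.array([w2s(plane(c,u,v,.009))*1000 for u,v in P]); k=np.polyfit(S[:,1],S[:,0],1); res=S[:,0]-np.polyval(k,S[:,1]); m=abs(res)<1.2; k=np.polyfit(S[m,1],S[m,0],1)
print(k,'yaw',-np.degrees(k[0]),m.sum(),np.std(res[m]))
# vertical ends along col
for cc in (309,310,311): print([int(x) for x in g[222:232,cc]])
for cc in (303,304,305,306,): print(cc,[int(x) for x in g[253:265,cc]])
E
```

```text
[ 1.40909746e-02 -2.61349498e+01] yaw -0.807353372687554 30 0.39602386755183994
[59, 53, 43, 41, 55, 63, 67, 77, 79, 78]
[38, 45, 46, 53, 70, 74, 75, 75, 73, 71]
[45, 46, 47, 48, 60, 67, 69, 66, 52, 44]
303 [51, 56, 59, 58, 62, 57, 45, 38, 36, 40, 47, 49]
304 [50, 52, 59, 64, 74, 77, 67, 48, 46, 44, 46, 48]
305 [71, 70, 69, 69, 66, 67, 60, 48, 45, 45, 47, 48]
306 [65, 64, 61, 59, 54, 46, 40, 39, 44, 46, 47, 48]
```

```bash
python3 - <<'E'
from shelf import *
c=load('top7'); print([np.round(w2s(plane(c,u,v,.009))*1000,1) for u,v in [(310.5,225.6),(304.6,259.6)]])
# plan knob: vertical tool over knob, jaws closed, push down. jaws along shelf X? 
c=load('side7'); 
E
```

```text
[array([-23.8, -36.9,   9. ]), array([-24.1,  40.8,   9. ])]
```

The side zoom shows nothing moved on the shelf. The tail strip at (174,247)–(131,521) is parallel to the rail, at x ≈ -26 mm, so the sled is home. Now the rod.

```bash
python3 - <<'E'
from shelf import *
p,R=target(s2w([.0495,.0005,.215]),0,None,1,depth=.173); delta(p,R)
E
```

```text
lin [0.0472 0.2929 0.0967] rot [-0.7722  0.1211  0.0278] deg 44.8
```

```bash
python3 -m handwheel '[{"linear":[0,0,0.045],"rot":[-0.08,0.012,0]},{"linear":[0.005,0.03,0.08],"rot":[-0.2,0.03,0.005]},{"linear":[0.011,0.07,0.097],"rot":[-0.33,0.05,0.01]},{"linear":[0.018,0.115,0.097],"rot":[-0.46,0.07,0.015]},{"linear":[0.026,0.16,0.097],"rot":[-0.58,0.09,0.02]},{"linear":[0.033,0.205,0.097],"rot":[-0.68,0.107,0.025]},{"linear":[0.04,0.25,0.097],"rot":[-0.772,0.121,0.028]},{"linear":[0.047,0.293,0.097],"rot":[-0.772,0.121,0.028]}]' 0 40;python3 -m handwheel '[{"linear":[0,0,0],"rot":[0,0,0]},{"linear":[0,0,0],"rot":[0,0,0]}]'; python3 - <<'E'
from shelf import *
st()
for n in('top','side'):
    c=snap(n,n+'8')
cv2.imwrite('pics/side8z.png',cv2.resize(c['frame'][170:320,220:420],(800,600)))
p,R=target(s2w([.0495,.0005,.215]),0,None,1,depth=.173); delta(p,R)
E
```

```text
time_s: 9.05
tool_pos: [0.5637, 0.0487, 0.387]
tcp_rot: [-0.705, 0.706, -0.05, 0.048]
contact_force: [1.1, 0.3, -0.3]
grip_width: 0.0
time_s: 9.25
tool_pos: [0.5628, 0.0511, 0.3853]
tcp_rot: [-0.705, 0.706, -0.049, 0.044]
contact_force: [0.5, -0.4, 0.3]
grip_width: -0.0002
t 9.25 tcp [0.5628 0.0511 0.3853] grasp sh [ 55.5   4.5 230.6] F [ 0.5 -0.4  0.3] w -0.0002 q [ 0.23  0.36 -0.51  1.8   0.2   1.05 -0.48]
tool axes in shelf [[0.011, -0.002, 1.0], [-1.0, 0.006, 0.011], [-0.006, -1.0, -0.002]]
lin [ 0.0015 -0.0032  0.0023] rot [ 0.0027 -0.0054 -0.0045] deg 0.4
```

View pics/side8z.png

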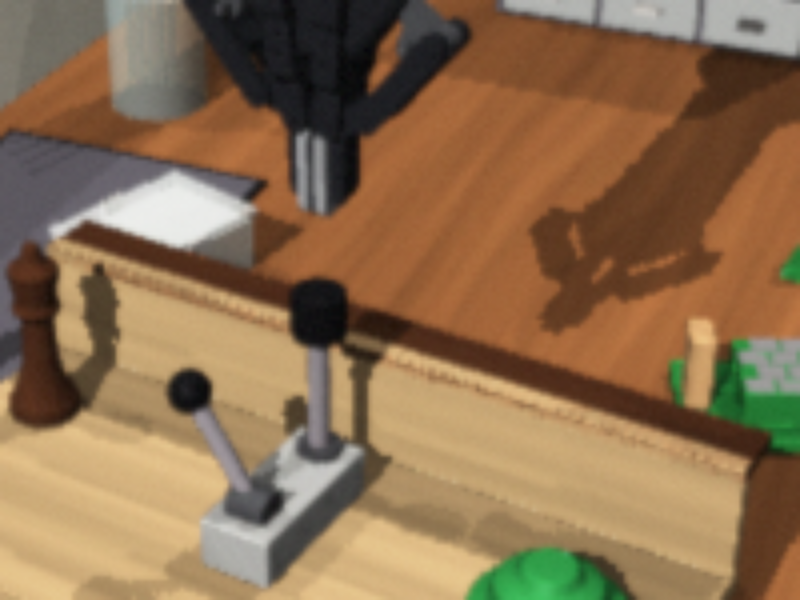

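View pics/top8.png

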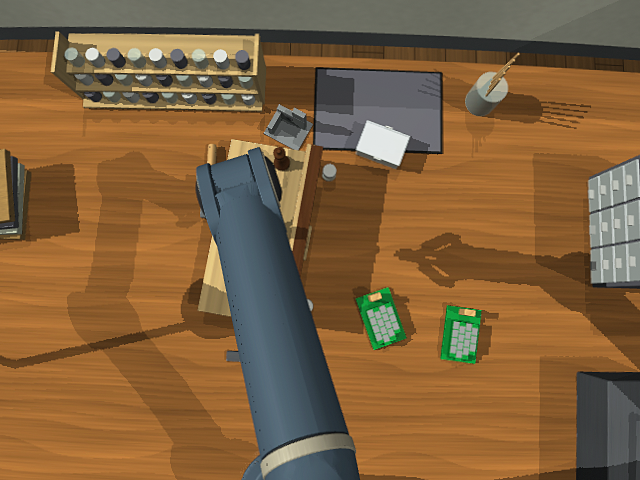

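```bash
python3 -m handwheel '[{"linear":[0.0015,-0.003,-0.008],"rot":[0.003,-0.005,-0.004]},{"linear":[0.0015,-0.003,-0.018],"rot":[0.003,-0.005,-0.004]},{"linear":[0.0015,-0.003,-0.026],"rot":[0.003,-0.005,-0.004]},{"linear":[0.0015,-0.003,-0.03],"rot":[0.003,-0.005,-0.004]},{"linear":[0.0015,-0.003,-0.03],"rot":[0.003,-0.005,-0.004]}]'; python3 - <<'E'
from shelf import *
st()
c=snap('side','side9')
cv2.imwrite('pics/side9z.png',cv2.resize(c['frame'][200:290,240:360],(800,600)))
E
```

```text
time_s: 9.85
tool_pos: [0.5646, 0.0442, 0.3547]
tcp_rot: [0.705, -0.705, 0.051, -0.05]
contact_force: [0.6, 0.7, 0.1]
grip_width: -0.0005
t 9.85 tcp [0.5646 0.0442 0.3547] grasp sh [ 49.3   1.1 200. ] F [0.6 0.7 0.1] w -0.0005 q [ 0.23  0.39 -0.49  1.83  0.22  0.98 -0.49]
tool axes in shelf [[0.0, -0.0, 1.0], [-1.0, 0.002, 0.0], [-0.002, -1.0, -0.0]]
```

View pics/side9z.png

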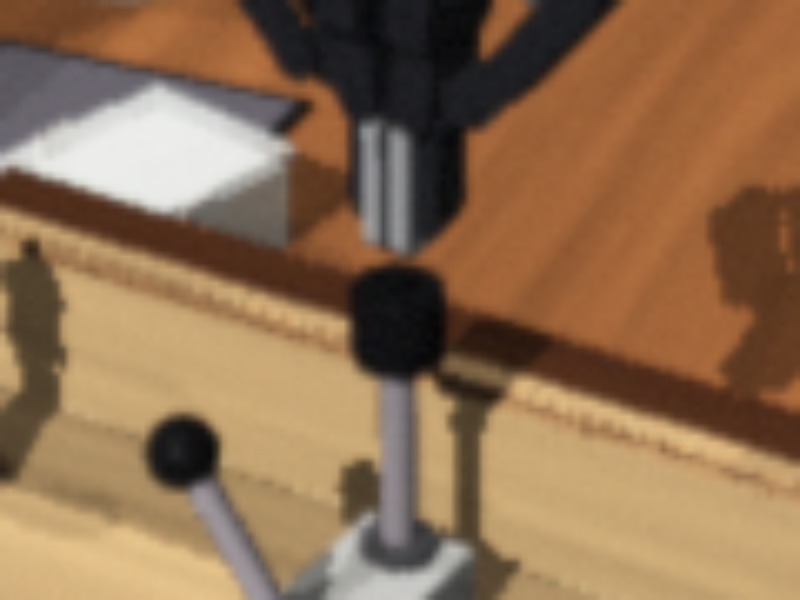

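```bash
python3 -m handwheel '[{"linear":[0,0,-0.0015],"rot":[0,0,0]},{"linear":[0,0,-0.003],"rot":[0,0,0]},{"linear":[0,0,-0.0045],"rot":[0,0,0]},{"linear":[0,0,-0.006],"rot":[0,0,0]},{"linear":[0,0,-0.0075],"rot":[0,0,0]},{"linear":[0,0,-0.009],"rot":[0,0,0]}]';  python3 -m handwheel '[{"linear":[0,0,-0.0015],"rot":[0,0,0]},{"linear":[0,0,-0.003],"rot":[0,0,0]},{"linear":[0,0,-0.0045],"rot":[0,0,0]},{"linear":[0,0,-0.006],"rot":[0,0,0]}]'
```

```text
time_s: 10.5
tool_pos: [0.5648, 0.0445, 0.3462]
tcp_rot: [0.705, -0.705, 0.051, -0.05]
contact_force: [0.6, 0.4, 0.1]
grip_width: 0.0001
time_s: 10.9
tool_pos: [0.5648, 0.0445, 0.3403]
tcp_rot: [0.705, -0.705, 0.051, -0.05]
contact_force: [-1.1, -0.5, 1.4]
grip_width: 0.0004
```

```bash
python3 -m handwheel '[{"linear":[0,0,-0.0015],"rot":[0,0,0]},{"linear":[0,0,-0.003],"rot":[0,0,0]},{"linear":[0,0,-0.0045],"rot":[0,0,0]}]';  python3 -m handwheel '[{"linear":[0,0,-0.0015],"rot":[0,0,0]},{"linear":[0,0,-0.003],"rot":[0,0,0]},{"linear":[0,0,-0.0045],"rot":[0,0,0]}]'; python3 - <<'E'
from shelf import *
st()
c=snap('side','side10')
cv2.imwrite('pics/side10z.png',cv2.resize(c['frame'][200:290,240:360],(800,600)))
E
```

```text
time_s: 11.2
tool_pos: [0.5648, 0.0445, 0.3357]
tcp_rot: [0.705, -0.705, 0.051, -0.05]
contact_force: [-0.1, -0.0, 1.1]
grip_width: 0.0002
time_s: 11.5
tool_pos: [0.5648, 0.0445, 0.3311]
tcp_rot: [0.705, -0.705, 0.051, -0.05]
contact_force: [-0.9, 0.4, 2.2]
grip_width: 0.0004
t 11.5 tcp [0.5648 0.0445 0.3311] grasp sh [ 49.7   0.8 176.4] F [-0.9  0.4  2.2] w 0.0004 q [ 0.22  0.41 -0.48  1.85  0.23  0.93 -0.51]
tool axes in shelf [[0.0, 0.0, 1.0], [-1.0, 0.001, 0.0], [-0.001, -1.0, 0.0]]
```

View pics/side10z.png

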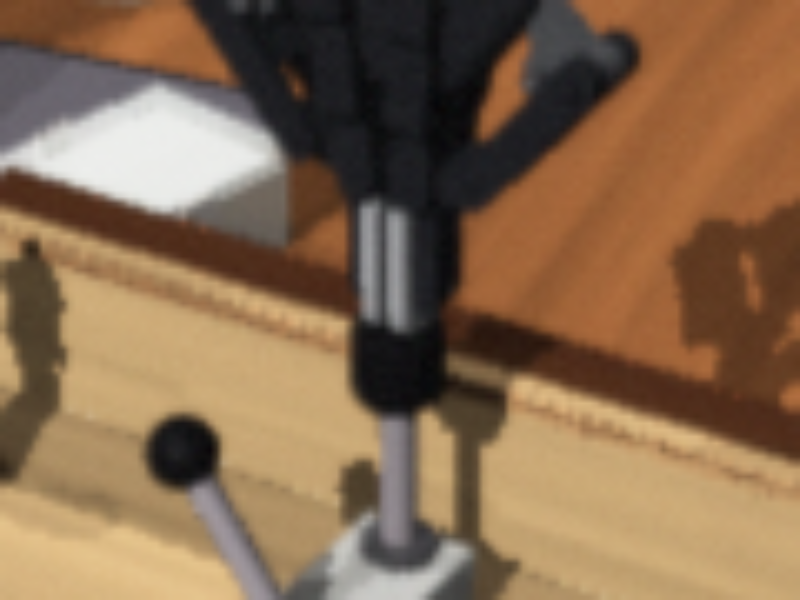

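```bash
M='x'; python3 -m handwheel '[{"linear":[0,0,-0.0012],"rot":[0,0,0]},{"linear":[0,0,-0.0024],"rot":[0,0,0]},{"linear":[0,0,-0.0036],"rot":[0,0,0]}]';  python3 -m handwheel '[{"linear":[0,0,-0.001],"rot":[0,0,0]},{"linear":[0,0,-0.0018],"rot":[0,0,0]}]'
```

```text
time_s: 11.85
tool_pos: [0.5648, 0.0445, 0.3272]
tcp_rot: [0.705, -0.705, 0.051, -0.05]
contact_force: [0.2, -0.1, 1.6]
grip_width: 0.0
time_s: 12.05
tool_pos: [0.5648, 0.0445, 0.3253]
tcp_rot: [0.705, -0.705, 0.051, -0.05]
contact_force: [-0.8, -0.6, 0.4]
grip_width: 0.0002
```

```bash
python3 -m handwheel '[{"linear":[0,0,-0.0008],"rot":[0,0,0]},{"linear":[0,0,-0.0014],"rot":[0,0,0]}]'
```

```text
time_s: 12.25
tool_pos: [0.5649, 0.0446, 0.3245]
tcp_rot: [0.705, -0.705, 0.051, -0.05]
contact_force: [-2.0, -0.1, 8.9]
grip_width: -0.0002
```

```bash
python3 -m handwheel '[{"linear":[0,0,0.01],"rot":[0,0,0]},{"linear":[0,0,0.035],"rot":[0,0,0]},{"linear":[0.01,0.005,0.05],"rot":[0,0,0]},{"linear":[0.035,0.02,0.05],"rot":[0,0,0]},{"linear":[0.06,0.035,0.05],"rot":[0,0,0]},{"linear":[0.078,0.045,0.05],"rot":[0,0,0]},{"linear":[0.078,0.045,0.05],"rot":[0,0,0]},{"linear":[0.078,0.045,0.05],"rot":[0,0,0]}]'; python3 - <<'E'
from shelf import *
st()
for n in('top','side'):
    c=snap(n,n+'11')
cv2.imwrite('pics/side11z.png',cv2.resize(c['frame'][180:300,210:370],(800,600)))
p,R=target(s2w([.105,-.070,.128]),0,None,1,depth=.173); delta(p,R)
E
```

```text
time_s: 13.05
tool_pos: [0.6426, 0.0896, 0.3742]
tcp_rot: [-0.705, 0.705, -0.051, 0.05]
contact_force: [-0.1, -0.2, -0.1]
grip_width: -0.0001
t 13.05 tcp [0.6426 0.0896 0.3742] grasp sh [105.3 -69.7 219.5] F [-0.1 -0.2 -0.1] w -0.0001 q [ 0.13  0.5  -0.48  1.61  0.25  1.1  -0.55]
tool axes in shelf [[0.001, -0.0, 1.0], [-1.0, 0.002, 0.001], [-0.002, -1.0, -0.0]]
lin [ 0.0004  0.0004 -0.0734] rot [ 0.0007 -0.0018  0.0002] deg 0.1
```

View pics/side11z.png

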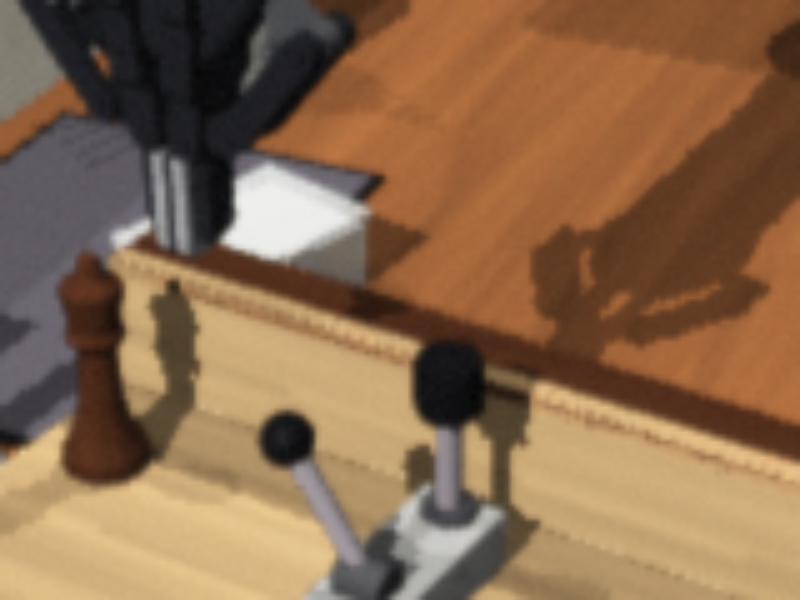

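```bash
python3 - <<'E'
from shelf import *
c=load('top0'); print('king base',np.round(w2s(plane(c,281.5,162,.062))*1000),'head',np.round(w2s(plane(c,279,152,.145))*1000))
E
python3 -m handwheel '[{"linear":[0,0,-0.025],"rot":[0,0,0]},{"linear":[0,0,-0.05],"rot":[0,0,0]},{"linear":[0,0,-0.068],"rot":[0,0,0]},{"linear":[0,0,-0.0735],"rot":[0,0,0]},{"linear":[0,0,-0.0735],"rot":[0,0,0]}]'; python3 -c "
from shelf import *
st()"
```

```text
king base [  61. -156.   62.] head [  60. -155.  145.]
time_s: 13.65
tool_pos: [0.6417, 0.0882, 0.3006]
tcp_rot: [-0.705, 0.706, -0.052, 0.05]
contact_force: [-0.3, 0.2, 0.7]
grip_width: 0.0001
t 13.65 tcp [0.6417 0.0882 0.3006] grasp sh [103.6 -68.8 145.9] F [-0.3  0.2  0.7] w 0.0001 q [ 0.12  0.57 -0.46  1.68  0.29  0.96 -0.59]
tool axes in shelf [[-0.001, -0.002, 1.0], [-1.0, 0.003, -0.001], [-0.003, -1.0, -0.002]]
```

```bash
python3 -m handwheel '[{"linear":[-0.0079,0.0026,0],"rot":[0,0,0]},{"linear":[-0.0158,0.0037,0],"rot":[0,0,0]},{"linear":[-0.0237,0.0049,0],"rot":[0,0,0]},{"linear":[-0.0317,0.006,0],"rot":[0,0,0]},{"linear":[-0.0396,0.0072,0],"rot":[0,0,0]},{"linear":[-0.0475,0.0083,0],"rot":[0,0,0]},{"linear":[-0.0554,0.0095,0],"rot":[0,0,0]},{"linear":[-0.0633,0.0106,0],"rot":[0,0,0]}]'; python3 - <<'E'
from shelf import *
st()
c=snap('side','side12')
cv2.imwrite('pics/side12z.png',cv2.resize(c['frame'][200:320,220:380],(800,600)))
E
```

```text
time_s: 14.45
tool_pos: [0.5785, 0.0991, 0.303]
tcp_rot: [-0.705, 0.705, -0.05, 0.052]
contact_force: [0.4, -0.2, 0.0]
grip_width: 0.0002
t 14.45 tcp [0.5785 0.0991 0.303 ] grasp sh [105.5  -5.4 148.3] F [ 0.4 -0.2  0. ] w 0.0002 q [ 0.12  0.48 -0.48  1.83  0.28  0.9  -0.63]
tool axes in shelf [[-0.001, -0.0, 1.0], [-1.0, -0.002, -0.001], [0.002, -1.0, -0.0]]
```

View pics/side12z.png

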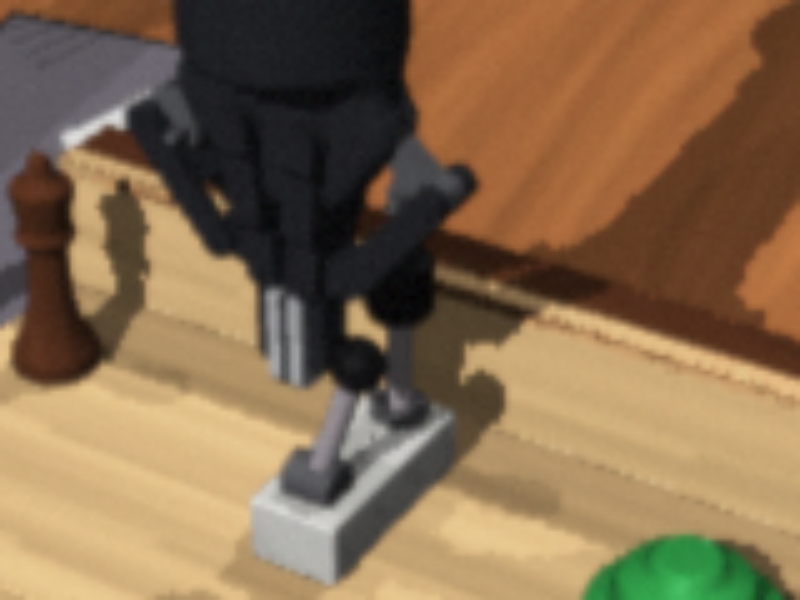

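```bash
python3 -m handwheel '[{"linear":[-0.002,0.0003,0],"rot":[0,0,0]},{"linear":[-0.004,0.0006,0],"rot":[0,0,0]},{"linear":[-0.006,0.0009,0],"rot":[0,0,0]},{"linear":[-0.008,0.0011,0],"rot":[0,0,0]},{"linear":[-0.01,0.0014,0],"rot":[0,0,0]},{"linear":[-0.012,0.0017,0],"rot":[0,0,0]}]'; python3 - <<'E'
from shelf import *
st()
c=snap('side','side13')
cv2.imwrite('pics/side13z.png',cv2.resize(c['frame'][200:320,220:380],(800,600)))
E
```

```text
time_s: 15.1
tool_pos: [0.5645, 0.1011, 0.3015]
tcp_rot: [-0.705, 0.706, -0.052, 0.049]
contact_force: [1.9, -0.2, -1.1]
grip_width: 0.0001
t 15.1 tcp [0.5645 0.1011 0.3015] grasp sh [105.3   9.4 146.8] F [ 1.9 -0.2 -1.1] w 0.0001 q [ 0.12  0.46 -0.48  1.86  0.27  0.89 -0.64]
tool axes in shelf [[0.0, -0.002, 1.0], [-1.0, 0.003, 0.0], [-0.003, -1.0, -0.002]]
```

View pics/side13z.png

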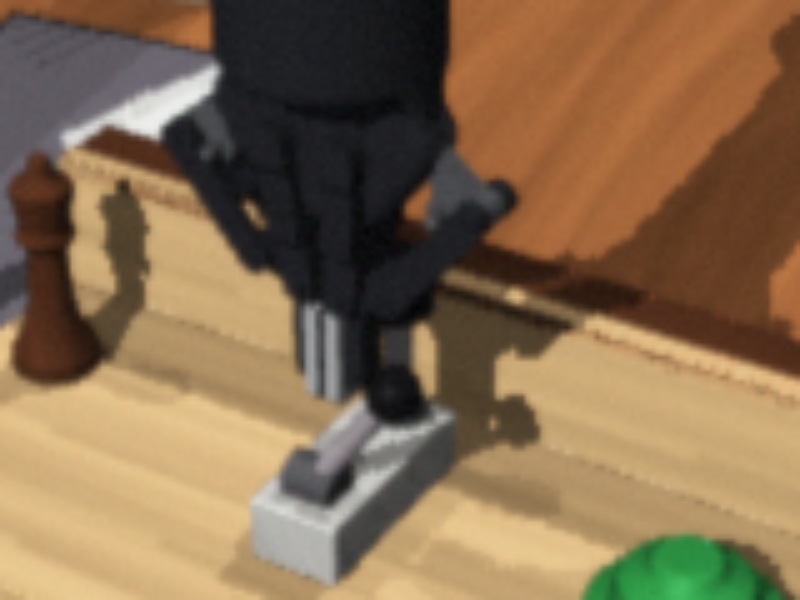

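```bash
python3 -m handwheel '[{"linear":[-0.001,0.0001,0],"rot":[0,0,0]},{"linear":[-0.002,0.0003,0],"rot":[0,0,0]},{"linear":[-0.003,0.0004,0],"rot":[0,0,0]}]'; python3 -m handwheel '[{"linear":[-0.001,0.0001,0],"rot":[0,0,0]},{"linear":[-0.002,0.0003,0],"rot":[0,0,0]}]'
```

```text
time_s: 15.45
tool_pos: [0.5623, 0.1014, 0.3021]
tcp_rot: [-0.705, 0.706, -0.05, 0.051]
contact_force: [6.9, -1.6, -2.1]
grip_width: 0.0001
time_s: 15.65
tool_pos: [0.5614, 0.1013, 0.3026]
tcp_rot: [-0.705, 0.705, -0.049, 0.052]
contact_force: [8.0, -1.1, -1.3]
grip_width: 0.0
```

```bash
python3 -m handwheel '[{"linear":[-0.002,0.0003,0],"rot":[0,0,0]},{"linear":[-0.003,0.0004,0],"rot":[0,0,0]},{"linear":[-0.003,0.0004,0],"rot":[0,0,0]}]'; python3 -c "
from shelf import *
st()"
```

```text
time_s: 15.95
tool_pos: [0.5601, 0.1012, 0.3034]
tcp_rot: [0.706, -0.705, 0.047, -0.055]
contact_force: [8.6, -1.1, -2.9]
grip_width: -0.0002
t 15.95 tcp [0.5601 0.1012 0.3034] grasp sh [105.3  11.6 148.7] F [ 8.6 -1.1 -2.9] w -0.0002 q [ 0.12  0.45 -0.48  1.87  0.27  0.87 -0.64]
tool axes in shelf [[-0.001, 0.002, 1.0], [-1.0, -0.011, -0.001], [0.011, -1.0, 0.002]]
```

```bash
python3 -m handwheel '[{"linear":[0.008,-0.001,0],"rot":[0,0,0]},{"linear":[0.02,-0.003,0.01],"rot":[0,0,0]},{"linear":[0.022,-0.003,0.05],"rot":[0,0,0]},{"linear":[0.022,-0.003,0.095],"rot":[0,0,0]},{"linear":[0.022,-0.03,0.13],"rot":[0,0,0]},{"linear":[0.022,-0.075,0.15],"rot":[0,0,0]},{"linear":[0.022,-0.12,0.16],"rot":[0,0,0]},{"linear":[0.022,-0.165,0.16],"rot":[0,0,0]}]'; python3 -m handwheel '[{"linear":[-0.02,-0.045,0],"rot":[0,0,0]},{"linear":[-0.04,-0.09,0],"rot":[0,0,0]},{"linear":[-0.06,-0.135,0],"rot":[0,0,0]},{"linear":[-0.08,-0.18,0],"rot":[0,0,0]},{"linear":[-0.1,-0.225,0],"rot":[0,0,0]},{"linear":[-0.12,-0.27,0],"rot":[0,0,0]},{"linear":[-0.12,-0.27,0],"rot":[0,0,0]}]'; python3 - <<'E'
from shelf import *
st()
c=snap('top','top14'); cv2.imwrite('pics/top14z.png',cv2.resize(c['frame'][130:330,180:400],(660,600),interpolation=cv2.INTER_CUBIC))
c=snap('side','side14')
cv2.imwrite('pics/side14z.png',cv2.resize(c['frame'][200:350,200:400],(800,600)))
E
```

```text
time_s: 16.75
tool_pos: [0.5817, -0.0646, 0.4653]
tcp_rot: [0.706, -0.705, 0.046, -0.055]
contact_force: [0.6, -0.1, -0.8]
grip_width: 0.0
time_s: 17.45
tool_pos: [0.4572, -0.3417, 0.4644]
tcp_rot: [-0.705, 0.705, -0.053, 0.058]
contact_force: [0.3, -0.3, -0.6]
grip_width: -0.0001
t 17.45 tcp [ 0.4572 -0.3417  0.4644] grasp sh [-348.    50.8  309.7] F [ 0.3 -0.3 -0.6] w -0.0001 q [ 0.83  0.27 -0.32  1.7   0.09  1.18  0.33]
tool axes in shelf [[-0.013, -0.0, 1.0], [-1.0, -0.007, -0.013], [0.007, -1.0, 0.0]]
```

View pics/side14z.png

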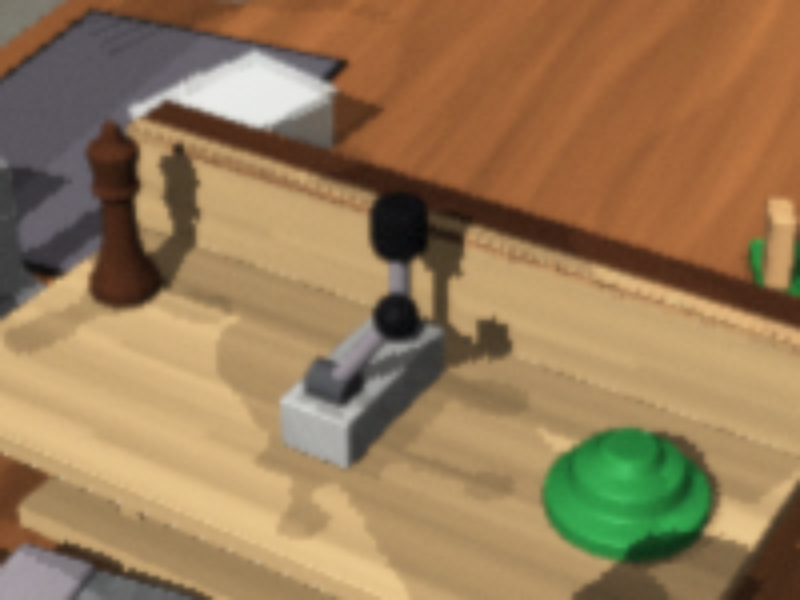

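View pics/top14z.png

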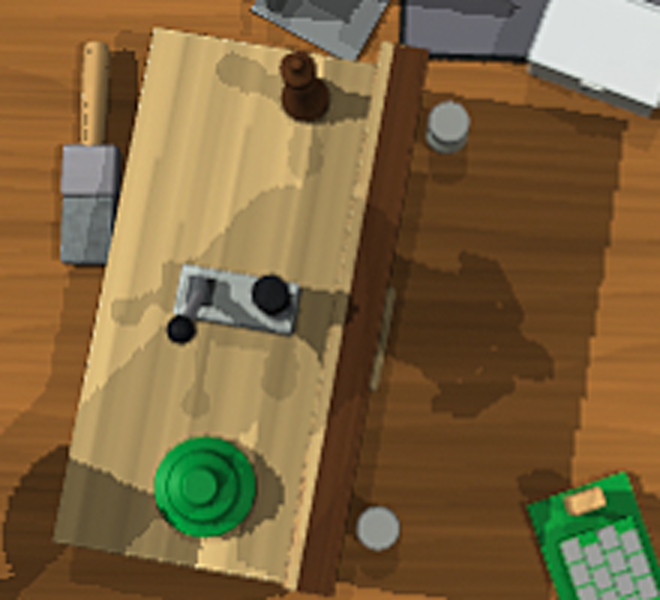

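```bash
python3 - <<'E'
from shelf import *
c=load('top14')
for t in('top0','top14'):
    c=load(t); m=(c['frame'].max(2)<50); b=(230,256,198,250); M=np.zeros_like(m); M[b[2]:b[3],b[0]:b[1]]=m[b[2]:b[3],b[0]:b[1]]
    n,l,s,ce=cv2.connectedComponentsWithStats(M.astype(np.uint8))
    for i in range(1,n):
        if s[i,4]>25: print(t,s[i,4],ce[i],np.round(w2s(plane(c,*ce[i],.135))*1000,1))
c=load('side14'); print('ball side',np.round(w2s(plane(c,200+397/4-.5,200+317/4-.5,.135))*1000,1), 'knob pred px',proj(c,s2w([.05,0,.139])),'seen',200+398/4-.5,200+228/4-.5, 'ball pred',proj(c,s2w([.105,.0327,.135])))
a=cv2.absdiff(load('top0')['frame'],load('top14')['frame'])
E
```

```text
top0 63 [245.93650794 208.03174603] [105.7 -32.5 135. ]
top0 34 [248.64705882 225.52941176] [ 93.7   1.3 135. ]
top14 66 [239.93939394 239.33333333] [105.6  31.6 135. ]
ball side [108.1  32.4 135. ] knob pred px (np.float64(300.58740014841146), np.float64(255.66412771608455)) seen 299.0 256.5 ball pred (np.float64(299.8936530035255), np.float64(277.90361435213134))
```

```bash
python3 -c "
from rig import bot
print(bot.hand_in())"
```

```text
the job is handed in; nothing more can be done
None
```

The job is handed in, at about 17.5 s on the robot's clock. All three steps were done in the order asked.

**What I did**
- **Sled:** I gripped it by its block with the tool tilted 45°, straightened it outside the entrance and slid it in until it stalled on the stop strip. I pressed with about 15 N there, then let go and backed out.
- **Rod:** I pushed the knob down with closed fingertips. The force went from about 2 N to 9 N at the height expected for contact with the wall.
- **Clamp:** I then swung the lever over until it stalled at its end, at about 8 N, and moved the arm clear.

**What the last checks showed**
- **Sled position:** the tail edge measures x ≈ -26 mm (the value for home), so the nose is at about 94 mm. The yaw is about -0.8°, within measuring error.
- **Centring:** the sled may sit 1–2 mm towards +y. My estimates of the shelf's middle line differ by about as much, so I left it.
- **Clamp:** the ball moved from y = -32.5 mm to +31.6 mm. That is 64.1 mm of travel against about 65.5 mm for the full swing, and I put the difference down to measuring error.
- **Rod:** the knob looked about 5–9 mm lower than stated before I touched it. Its height after lowering agrees with the stated geometry to within 2 pixels.
- **Not directly checked:** I could not see under the deck, so contact between the rod's foot and the wall is inferred from force and height. That the wall cleared the underside follows only from sliding the sled level on the table. I saw no sign of the king, hill, pots or brush having moved, judging by eye from the pictures.

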